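# Make up two metal-spinning job kits

### The arm

A 6-joint arm with a two-finger parallel gripper is mounted at the origin on the work surface. World frame = base frame: x ahead of the robot, y to its left, z up, the work surface at z = 0. Lengths are in m, angles in rad, forces in N, time in s.
With the tool pointing down it reaches from about 0.325 to 0.875 m from the base axis. Payload 4.4 kg.
Tool frame: the origin (TCP) lies midway between the tips of the shut fingers; the grasp point (between the pads) lies env.grip_point_offset behind it (env.grip_point_offset is the distance from the TCP to the grasp point, in m); y points along the fingers, x is the direction in which the jaws open and shut, and the axes are right-handed (so a half turn about y gives the same grasp; the last joint's range is limited). The gripper opens to 85 mm and grips with 20 to 120 N. Pads are 22 mm wide; open, the fingers measure 114 mm over their backs; the gripper's body (76 mm by 85 mm) begins 54 mm behind the grasp point. The pads swing forward as they close: fully open they stand 13 mm farther back than shut.
Start: joints at [1.046, 0.207, 1.542, -0, 1.393, -0.15], TCP at [0.21, 0.535, 0.231] pointing down, gripper open.
Joint ranges: [-2.73, 2.73], [-0.86, 2.22], [0.23, 2.46], [-1.11, 4.25], [0.08, 2.63], [-2.82, 2.82]. Speed limits (rad/s): [2.79, 2.79, 3.14, 3.14, 3.14, 3.14].

### API

Orientations are given as a rotation vector (axis times angle).
In Python, from plant import env gives the robot as it stands. The module is installed in compiled form; this text tells all that it offers.
- The arm moves only by the tool move_arm, never from a script. Its argument "plan" is a list of rows, each a list of 3 entries, a list of its own where there are three numbers: the shift along the tool's x, y, z in units of 500 mm (1.0 is 500 mm), then the turn about the tool's y in units of pi/2 rad (1.0 is pi/2 rad), then the closure, from -1 (fully open) to 1 (shut). A call has exactly 8 rows; each row is the pose to reach, as a shift and turn from the pose commanded when the call began, along the tool's axes at that moment; what a row does not reach only later rows make up. A row lasts 1/8 s, in which the tool goes at most 62.5 mm and 10.7 degrees, less where a joint would pass 70% of its speed; a pose out of reach is approached as far as the arm can. A call with a number of a shift or a turn outside -1 to 1 is refused whole. A call with a gripper value outside its range is refused whole. The fingers move at their own pace and stop on an object; the grip force is fixed at half the most. Time passes only in rows, so rows that repeat a pose let the fingers close, or fill a call up. It gives the time, the measured TCP pose, the force and the opening at its end, in the units of the state.
- env.read_state(): the state, without advancing time (a new reading comes with each control period).
- env.snapshot(name): name is "side" or "top"; returns a dict with "image" (400x640x3 uint8, red, green, blue), "camera_matrix" (3x3 intrinsics, pixels), "k1" (the pictures are not rectified: a ray, as slopes to the right and down, at radius r is drawn at 1 + k1 r^2 times it, then the intrinsics apply), "pose" (4x4, takes a point from camera to world coordinates). Camera axes: x right, y up, looking along -z (the intrinsics and any distortion apply to the point x, -y, -z); pixel columns grow to the right and rows downward; lengths in m; the calibration is good to about 2 mm. A picture is of the moment at which its call begins. There is no depth.
- env.sign_off(): hands the job in, once; it reports no verdict.
The state is a dict: "clock": time; "joint_pos": joint angles; "dq": joint speeds; "joint_efforts": joint torques, N m; "ee_pos": TCP position; "tool_rot": TCP orientation; "ft_force": force on the tool from outside, world axes, zero at the start; "moment": the same for the moment, N m; "finger_gap": finger opening in m.
Only numpy, scipy, OpenCV 4.12 (cv2) and the standard library are available. Lean on these libraries where they do the work, as an engineer would, in place of code of your own. Each camera call takes 0.05 s, during which the arm holds its last target.

### The job

Make up the kits for the next two spinning jobs, one thing to a pocket, counting from the end of the tray with the finger tongue. Three-pocket tray: the domed steel former next to the tongue, then the wooden follower, then the wide copper cup at the far end; two-pocket tray: the flanged steel former next to the tongue and the slim copper beaker in the other pocket. Stand each thing upright (as it stands now) on its pocket floor without dropping it, and leave the oil can standing where it is.

Things in the scene. Friction and masses are not known exactly. Their poses are not given: they have to be found in the camera images.
- dome_former_mid (a point): Domed former: solid turned steel, a 44 mm diameter cylinder with straight sides up to 44 mm and a round dome on top; 66 mm high overall, about 0.4 kg. It stands upright on the bench at the start; this point lies on its axis, half-way up; z points up its axis.
- flange_former_mid (a point): Flanged former: steel, a slim 30 mm diameter post on a flange 46 mm in diameter and 9 mm thick at its foot; 68 mm high overall, about 0.3 kg. It stands upright on the bench at the start; this point lies on its axis, half-way up; z points up its axis.
- follower_mid (a point): Wooden follower: pale wood cylinder 48 mm in diameter and 44 mm high, with a thin steel stem 18 mm in diameter standing 20 mm out of its top; 64 mm high overall, about 0.13 kg. It stands upright on the bench at the start; this point lies on its axis, half-way up; z points up its axis.
- wide_cup_mid (a point): Wide copper cup: straight-sided, open at the top, 54 mm outer diameter, 58 mm high, wall 3 mm, about 0.12 kg. It stands upright on the bench at the start; this point lies on its axis, half-way up; z points up its axis.
- slim_beaker_mid (a point): Slim copper beaker: straight-sided, open at the top, 36 mm outer diameter, 74 mm high, wall 3 mm, about 0.1 kg. It stands upright on the bench at the start; this point lies on its axis, half-way up; z points up its axis.
- tray3: Three-pocket plywood kit tray: 230 x 80 mm plus the tongue. Fixed. Origin: centre of the pocket row, underside; x along the row towards the flat finger tongue (28 x 36 mm, 8 mm thick, dark spot), z up. Pockets 70 x 70 mm inside, floor 4 mm above the bench; walls and dividers 5 mm thick, tops 12 mm above the bench. Pocket centres at x = +75 mm (next to the tongue), 0 and -75 mm, y = 0.
- tray2: Two-pocket plywood kit tray: 155 x 80 mm plus the tongue. Fixed. Origin: centre of the pocket row, underside; x along the row towards the flat finger tongue (28 x 36 mm, 8 mm thick, dark spot), z up. Pockets 70 x 70 mm inside, floor 4 mm above the bench; walls and dividers 5 mm thick, tops 12 mm above the bench. Pocket centres at x = +37.5 mm (next to the tongue) and -37.5 mm, y = 0.
- oilcan: Small green oil can, 52 mm in diameter, with a cone and thin spout on top, 75 mm high, standing loose among the stock; not part of the kits. Origin: centre of its underside.

How it is judged:
At the end, for the whole second after the job is handed in: Each of the five things stands upright (within 0.12 rad) on the floor of its own pocket (centre within 22 mm of the pocket centre along and across the tray, so anywhere within the pocket walls; height within 4 mm of standing on the floor), released and at rest (x of dome_former_mid in the frame of tray3 between 0.053 and 0.097 m and y of dome_former_mid in the frame of tray3 between -0.022 and 0.022 m and z of dome_former_mid in the frame of tray3 between 0.033 and 0.041 m and angle between each of dome_former_mid, follower_mid, wide_cup_mid, flange_former_mid, slim_beaker_mid's own z axis and vertical below 0.12 rad and linear speed of each of dome_former, follower, wide_cup, flange_former, slim_beaker below 0.02 m/s and contact force between the fingers and dome_former below 0.1 N and x of follower_mid in the frame of tray3 between -0.022 and 0.022 m and y of follower_mid in the frame of tray3 between -0.022 and 0.022 m and z of follower_mid in the frame of tray3 between 0.032 and 0.04 m and contact force between the fingers and follower below 0.1 N and x of wide_cup_mid in the frame of tray3 between -0.097 and -0.053 m and y of wide_cup_mid in the frame of tray3 between -0.022 and 0.022 m and z of wide_cup_mid in the frame of tray3 between 0.029 and 0.037 m and contact force between the fingers and wide_cup below 0.1 N and x of flange_former_mid in the frame of tray2 between 0.0155 and 0.0595 m and y of flange_former_mid in the frame of tray2 between -0.022 and 0.022 m and z of flange_former_mid in the frame of tray2 between 0.034 and 0.042 m and contact force between the fingers and flange_former below 0.1 N and x of slim_beaker_mid in the frame of tray2 between -0.0595 and -0.0155 m and y of slim_beaker_mid in the frame of tray2 between -0.022 and 0.022 m and z of slim_beaker_mid in the frame of tray2 between 0.037 and 0.045 m and contact force between the fingers and slim_beaker below 0.1 N); the robot touches nothing.
It fails at once if a former, the follower or a cup is dropped or thrown (moves faster than 0.7 m/s out of the fingers, a fall of about 25 mm) ((linear speed of dome_former above 0.7 m/s and contact force between the fingers and dome_former below 0.01 N) or (linear speed of follower above 0.7 m/s and contact force between the fingers and follower below 0.01 N) or (linear speed of wide_cup above 0.7 m/s and contact force between the fingers and wide_cup below 0.01 N) or (linear speed of flange_former above 0.7 m/s and contact force between the fingers and flange_former below 0.01 N) or (linear speed of slim_beaker above 0.7 m/s and contact force between the fingers and slim_beaker below 0.01 N)).
It fails at once if the oil can is shifted by more than 30 mm or knocked over (distance of oilcan from where it was at the start of the episode above 0.03 m or angle between oilcan's own z axis and vertical above 0.5 rad).
It also fails if it takes over 136 s, if anything falls off the work surface, if the arm or the gripper's body presses on something with over 40 N, if the wrist force passes 120 N, or if a joint passes its speed limit or range.

## Working session

There is one attempt and no reset: what is moved stays moved. The work goes in short steps, Python scripts to look and compute and a tool call to move; the robot and the scene stay as the last step left them, time stands still between calls to the robot, and variables do not carry over. Pictures are saved under pics/ and viewed, and the job is handed in when it is done.

Besides the shell and the picture viewer there is one more tool, called after "Call:" by a JSON object that holds its "method" and its "body", one argument or row to a line. move_arm: Moves the arm, as the interface text tells. Its arguments: {"type":"object","properties":{"plan":{"type":"array","items":{"type":"array"}}},"required":["plan"]}

```bash
mkdir -p pics; ls; python3 - <<'E'
from plant import env
import cv2,numpy as np
print(env.read_state(), env.grip_point_offset)
for n in("side","top"):
    s=env.snapshot(n); cv2.imwrite(f"pics/{n}0.png",s["image"][:,:,::-1]); print(s["camera_matrix"],s["k1"],s["pose"])
    np.savez(f"pics/{n}0.npz",**s)
E
```

```text
pics
{'clock': 0.0, 'joint_pos': array([ 1.04646796e+00,  2.07451126e-01,  1.54295757e+00, -3.21973804e-06,
        1.39349494e+00, -1.50473465e-01]), 'dq': array([ 3.27462831e-05, -1.37729527e-04,  1.05682603e-03,  1.10195188e-03,
        3.05556079e-04,  1.17538138e-03]), 'joint_efforts': array([ 6.95440776e-04, -3.83032250e+01, -2.91596335e+01, -1.92826365e-04,
        1.06217450e-02,  2.00316811e-05]), 'ee_pos': array([0.20960787, 0.534621  , 0.23010637]), 'tool_rot': array([-1.36421446, -0.92796805,  0.93140302]), 'ft_force': array([-0.08520348, -0.56166676,  0.40688215]), 'moment': array([ 0.02346986,  0.07398638, -0.06530488]), 'finger_gap': 0.08534301161133337} 0.0187
[[462.81711398   0.         320.11937306]
 [  0.         462.81711398 203.4389893 ]
 [  0.           0.           1.        ]] -0.004063299687361286 [[ 0.99533689  0.07410132 -0.06175333  0.49375403]
 [-0.09496657  0.64058391 -0.76199318 -0.8868406 ]
 [-0.01690651  0.76430442  0.64463394  0.82106276]
 [ 0.          0.          0.          1.        ]]
[[508.63298889   0.         324.68666301]
 [  0.         508.63298889 202.95661583]
 [  0.           0.           1.        ]] 0.026333550713989087 [[-0.01642913  0.99547385 -0.09360505  0.45567386]
 [-0.99985622 -0.01596383  0.00571754 -0.00138239]
 [ 0.00419736  0.09368552  0.99559299  1.07921951]
 [ 0.          0.          0.          1.        ]]
```

View pics/side0.png

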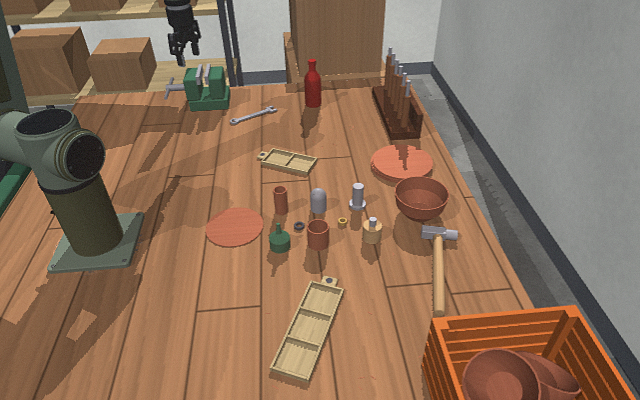

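View pics/top0.png

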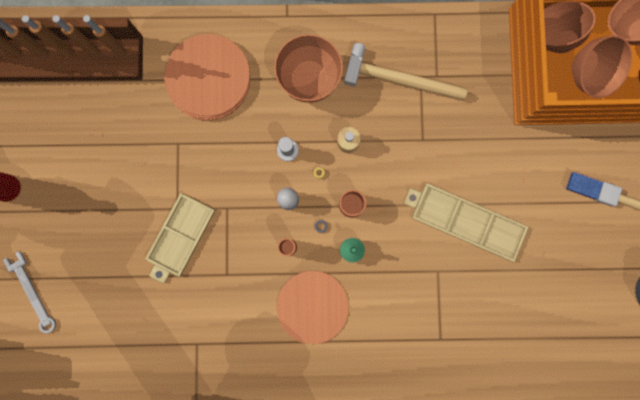

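```bash
cat > h.py <<'E'
import numpy as np,cv2
from scipy.spatial.transform import Rotation as R
def load(n): return dict(np.load(f"pics/{n}.npz"))
def ray(s,u,v):
    K=s["camera_matrix"];k=float(s["k1"])
    d=np.array([(u-K[0,2])/K[0,0],(v-K[1,2])/K[1,1]])
    m=cv2.undistortPoints(np.array([[[u,v]]],float),K,np.array([k,0,0,0.]))[0,0]
    r=s["pose"][:3,:3]@np.array([m[0],-m[1],-1]); return s["pose"][:3,3],r
def plane(s,u,v,z):
    o,r=ray(s,u,v); return o+r*(z-o[2])/r[2]
def proj(s,p):
    p=np.atleast_2d(p); c=(p-s["pose"][:3,3])@s["pose"][:3,:3]
    c=c*[1,-1,-1]; K=s["camera_matrix"]
    return cv2.projectPoints(c,np.zeros(3),np.zeros(3),K,np.array([float(s["k1"]),0,0,0.]))[0][:,0]
def two(a,b):
    (o1,r1),(o2,r2)=a,b; r1=r1/np.linalg.norm(r1);r2=r2/np.linalg.norm(r2)
    t=np.linalg.lstsq(np.c_[r1,-r2],o2-o1,rcond=None)[0]
    p,q=o1+t[0]*r1,o2+t[1]*r2; return (p+q)/2,np.linalg.norm(p-q)
E
python3 - <<'E'
from h import *
t=load("top0")["image"][:,:,::-1];s=load("side0")["image"][:,:,::-1]
def crop(i,x,y,w,h,f): return cv2.resize(i[y:y+h,x:x+w],None,fx=f,fy=f,interpolation=cv2.INTER_CUBIC)
cv2.imwrite("pics/c1.png",crop(t,260,110,130,160,3.7))
cv2.imwrite("pics/c2.png",crop(s,200,140,200,110,4))
cv2.imwrite("pics/c3.png",np.vstack([crop(t,130,180,200,110,4)[:,:,:]]))
cv2.imwrite("pics/c4.png",crop(t,390,170,150,100,5))
r=R.from_rotvec([-1.36421446, -0.92796805,  0.93140302]).as_matrix();print(r)
E
```

```text
[[ 3.65204917e-01 -1.15420534e-03 -9.30926440e-01]
 [ 9.30924350e-01 -2.00211551e-03  3.65206579e-01]
 [-2.28534565e-03 -9.99997330e-01  3.43295430e-04]]
```

View pics/c1.png

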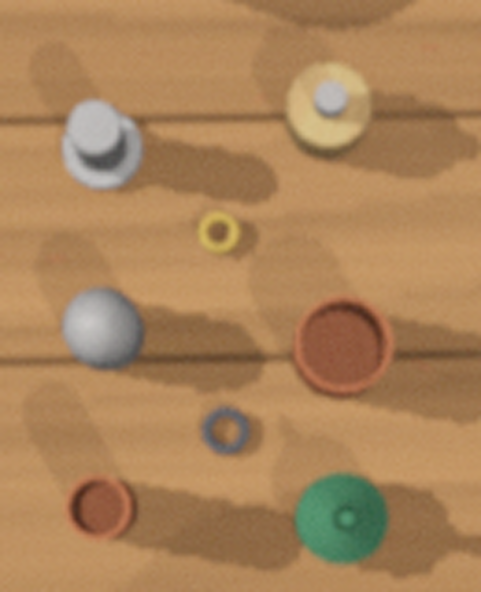

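View pics/c2.png

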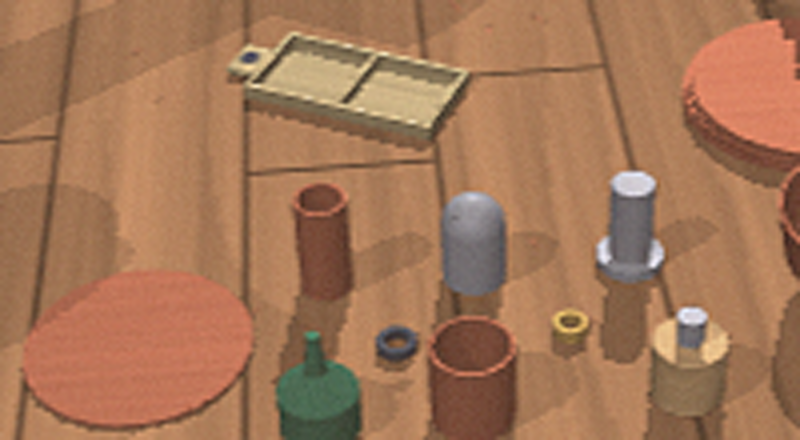

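View pics/c3.png

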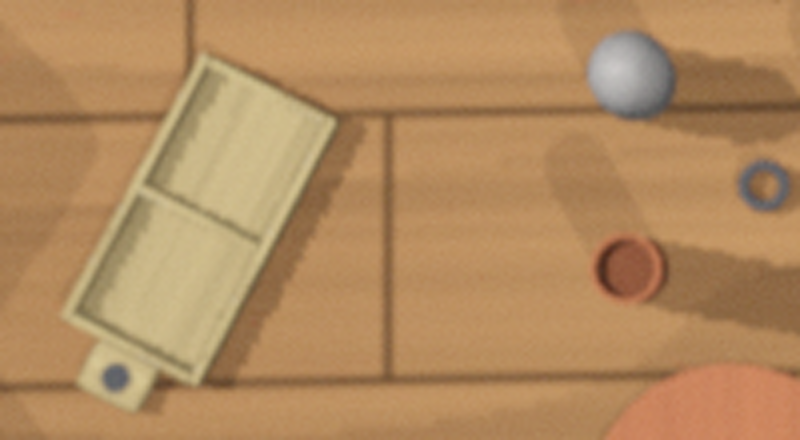

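View pics/c4.png

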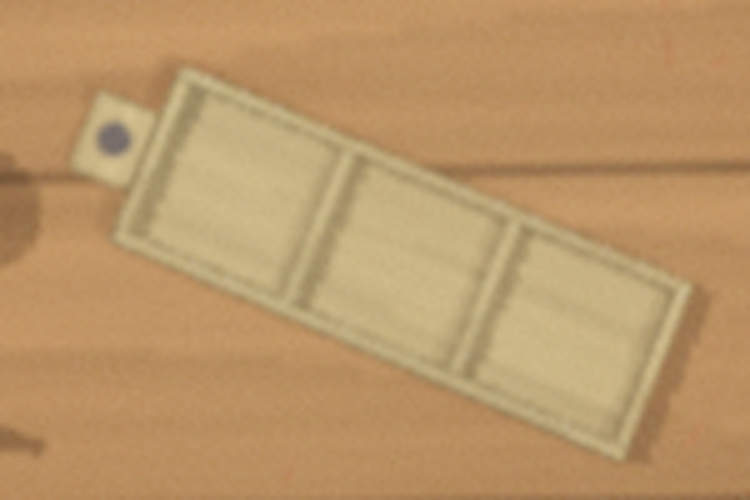

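```bash
python3 - <<'E'
from h import *
T=load("top0");S=load("side0")
def px(x,y,f,x0,y0): return x/f+x0+.5/f-.5, y/f+y0+.5/f-.5
c1=lambda x,y:px(x,y,3.7,260,110)
c2=lambda x,y:px(x,y,4,200,140)
# manual crop readings: (top pix, z)
obs={"dome":[(c1(103,328),.044)],"flange":[(c1(95,124),.068),(c1(103,150),.009)],"follower":[(c1(331,98),.064),(c1(329,105),.044)],
"cup":[(c1(343,346),.058)],"beaker":[(c1(101,507),.074)],"oil":[(c1(346,517),.075),(c1(342,518),.04)]}
sd={"dome":[(c2(474,223),.044)],"flange":[(c2(634,184),.068),(c2(630,255),.009)],"follower":[(c2(692,317),.064),(c2(690,343),.044)],
"cup":[(c2(472,346),.058)],"beaker":[(c2(321,200),.074)],"oil":[(c2(313,336),.075)]}
for k in obs:
    print(k,[plane(T,*p,z).round(4)[:2] for p,z in obs[k]],"side",[plane(S,*p,z).round(4)[:2] for p,z in sd[k]])
    for (p,z),(q,_) in zip(obs[k],sd[k]):
        P,e=two(ray(T,*p),ray(S,*q)); print("   tri",P.round(4),z,round(e,4))
# trays by mask
hsv=cv2.cvtColor(T["image"],cv2.COLOR_RGB2HSV)
for n,(u,v) in {"t3":(470,222),"t2":(180,236)}.items():
    print(n,hsv[v,u],hsv[v+1,u+4])
print("wood",hsv[260,250],hsv[170,450])
lab=cv2.cvtColor(T["image"],cv2.COLOR_RGB2LAB)
for (u,v) in [(470,222),(180,236),(450,205),(190,250),(250,260),(450,170),(540,250),(230,190),(413,190)]: print((u,v),hsv[v,u],lab[v,u])
E
```

```text
dome [array([0.5638, 0.0686])] side [array([0.5661, 0.0654])]
   tri [0.5652 0.0688 0.0411] 0.044 0.0022
flange [array([0.6732, 0.0703]), array([0.6706, 0.07  ])] side [array([0.6725, 0.0644]), array([0.6715, 0.0618])]
   tri [0.6739 0.0706 0.0631] 0.068 0.0006
   tri [0.6726 0.0705 0.0015] 0.009 0.001
follower [array([ 0.6865, -0.059 ]), array([ 0.6871, -0.0589])] side [array([ 0.6877, -0.0647]), array([ 0.6873, -0.0663])]
   tri [ 0.6884 -0.0593  0.0589] 0.064 0.0013
   tri [ 0.6888 -0.0593  0.0373] 0.044 0.0004
cup [array([ 0.5504, -0.063 ])] side [array([ 0.5528, -0.0688])]
   tri [ 0.552  -0.0633  0.0527] 0.058 0.0023
beaker [array([0.465 , 0.0686])] side [array([0.4666, 0.0638])]
   tri [0.4657 0.0689 0.07  ] 0.074 0.0014
oil [array([ 0.4576, -0.0616]), array([ 0.4571, -0.0615])] side [array([ 0.4581, -0.0677])]
   tri [ 0.4577 -0.0619  0.0698] 0.075 0.0003
t3 [ 22  86 201] [ 21  83 204]
t2 [ 22  81 201] [ 22  83 196]
wood [ 15 128 188] [ 15 124 193]
(470, 222) [ 22  86 201] [190 128 155]
(180, 236) [ 22  81 201] [191 127 154]
(450, 205) [ 21  86 199] [188 128 155]
(190, 250) [ 22  84 194] [185 127 154]
(250, 260) [ 15 128 188] [159 140 160]
(450, 170) [ 15 124 193] [163 140 160]
(540, 250) [ 15 123 185] [158 139 158]
(230, 190) [ 16 125 191] [163 138 161]
(413, 190) [ 21  89 190] [179 128 154]
```

```bash
cat >> h.py <<'E'
def trays(s,im=None):
    hsv=cv2.cvtColor(s["image"],cv2.COLOR_RGB2HSV)
    m=cv2.inRange(hsv,(18,50,90),(28,115,255))
    m=cv2.morphologyEx(m,cv2.MORPH_CLOSE,np.ones((7,7)))
    m=cv2.morphologyEx(m,cv2.MORPH_OPEN,np.ones((19,19)))  # drops the tongue
    return m
E
python3 - <<'E'
from h import *
T=load("top0");S=load("side0")
m=trays(T); cv2.imwrite("pics/m.png",m)
cs,_=cv2.findContours(m,cv2.RETR_EXTERNAL,cv2.CHAIN_APPROX_NONE)
for c in cs:
    if cv2.contourArea(c)<1500: continue
    r=cv2.minAreaRect(c); b=cv2.boxPoints(r)
    w=np.array([plane(T,*p,.012) for p in b]); e=[np.linalg.norm(w[i]-w[i-1]).round(4) for i in range(4)]
    print(r,e,w.mean(0).round(4)); print(b.round(1).tolist())
def px(x,y,f,x0,y0): return x/f+x0+.5/f-.5, y/f+y0+.5/f-.5
c3=lambda x,y:px(x,y,4,130,180); c4=lambda x,y:px(x,y,5,390,170)
for n,c,cor,sp in (("t3",c4,[(183,70),(692,287),(622,459),(116,238)],(113,138)),("t2",c3,[(202,52),(339,122),(196,385),(64,316)],(116,377))):
    w=np.array([plane(T,*c(*p),.012) for p in cor]); spt=plane(T,*c(*sp),.008)
    e=[np.linalg.norm(w[i]-w[i-1]).round(4) for i in range(4)]
    ctr=w.mean(0); d=spt-ctr
    long=(w[0]-w[1]+w[3]-w[2]) if n=="t3" else (w[3]-w[0]+w[2]-w[1])
    long/=np.linalg.norm(long)
    print(n,"edges",e,"ctr",ctr.round(4),"ang",np.degrees(np.arctan2(long[1],long[0])).round(2),"spot ang",np.degrees(np.arctan2(d[1],d[0])).round(2),np.linalg.norm(d[:2]).round(4))
    for x in ([.075,0,-.075] if n=="t3" else [.0375,-.0375]): print("  pocket",x,(ctr+long*x).round(4)[:2], np.hypot(*(ctr+long*x)[:2]).round(3))
E
```

```text
((176.99864196777344, 239.05810546875), (39.56250762939453, 86.92314147949219), 27.897274017333984) [np.float64(0.0824), np.float64(0.1788), np.float64(0.0838), np.float64(0.1784)] [0.486  0.3014 0.012 ]
[[139.1999969482422, 268.20001220703125], [179.89999389648438, 191.39999389648438], [214.8000030517578, 209.89999389648438], [174.10000610351562, 286.70001220703125]]
((465.7806091308594, 220.35107421875), (120.98348236083984, 38.97171401977539), 23.38521957397461) [np.float64(0.25), np.float64(0.0831), np.float64(0.2516), np.float64(0.0822)] [ 0.515  -0.3023  0.012 ]
[[402.5, 214.1999969482422], [418.0, 178.5], [529.0, 226.5], [513.5999755859375, 262.20001220703125]]
t3 edges [np.float64(0.077), np.float64(0.2299), np.float64(0.0783), np.float64(0.228)] ctr [ 0.5107 -0.3116  0.012 ] ang 65.43 spot ang 65.14 0.1307
  pocket 0.075 [ 0.5419 -0.2434] 0.594
  pocket 0 [ 0.5107 -0.3116] 0.598
  pocket -0.075 [ 0.4795 -0.3798] 0.612
t2 edges [np.float64(0.1535), np.float64(0.0814), np.float64(0.1539), np.float64(0.0778)] ctr [0.4956 0.2961 0.012 ] ang 152.32 spot ang 151.73 0.0928
  pocket 0.0375 [0.4624 0.3135] 0.559
  pocket -0.0375 [0.5288 0.2786] 0.598
```

View pics/m.png

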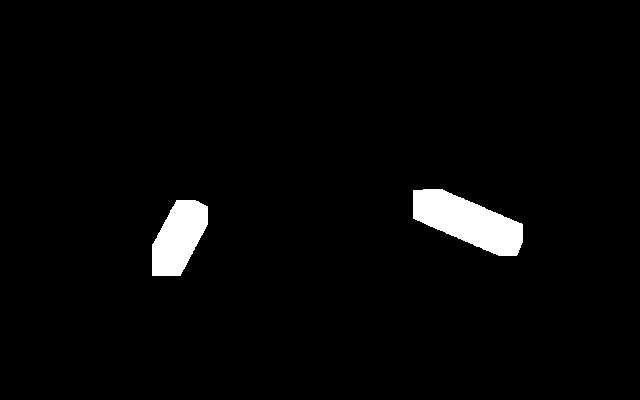

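```bash
cat >> h.py <<'E'
def rel(*targets):
    from plant import env
    s=env.read_state(); p=np.array(s["ee_pos"]); M=R.from_rotvec(s["tool_rot"]).as_matrix()
    phi=np.degrees(np.arctan2(M[1,0],M[0,0]))
    print("t",round(s["clock"],2),"p",p.round(4),"phi",phi.round(2),"gap",round(s["finger_gap"],4),"F",np.round(s["ft_force"],1),"tilt",M[2].round(4),"j",np.round(s["joint_pos"],2))
    for t in targets:
        d=M.T@(np.array(t[:3])-p)/.5
        a=(phi-t[3]+90)%180-90
        print(t,"->",d.round(3),"turn",(a/90).round(3))
E
python3 -c "
from h import *
rel((.672,.069,.12,62.3),(.672,.069,.02,62.3),(.4624,.3135,.12,62.3))"
```

```text
t 0.1 p [0.2096 0.5347 0.2302] phi 68.58 gap 0.0854 F [ 0.1  0.4 -0.7] tilt [-2.1e-03 -1.0e+00  3.0e-04] j [ 1.05  0.21  1.54 -0.    1.39 -0.15]
(0.672, 0.069, 0.12, 62.3) -> [-0.529  0.221 -1.201] turn 0.07
(0.672, 0.069, 0.02, 62.3) -> [-0.528  0.421 -1.201] turn 0.07
(0.4624, 0.3135, 0.12, 62.3) -> [-0.227  0.221 -0.632] turn 0.07
```

Call:
{"method": "move_arm", "body": {
  "plan": [
    [[-0.05, 0.02, -0.1], 0.07, -1],
    [[-0.1, 0.04, -0.2], 0.07, -1],
    [[-0.15, 0.06, -0.3], 0.07, -1],
    [[-0.2, 0.08, -0.4], 0.07, -1],
    [[-0.25, 0.1, -0.5], 0.07, -1],
    [[-0.3, 0.12, -0.6], 0.07, -1],
    [[-0.35, 0.14, -0.7], 0.07, -1],
    [[-0.4, 0.16, -0.8], 0.07, -1]
  ]
}}

```text
clock: 1.1
ee_pos: [0.51, 0.2015, 0.1506]
tool_rot: [-1.4, -0.845, 0.846]
ft_force: [-0.0, 0.6, -1.1]
finger_gap: 0.085
```

```bash
python3 -c "
from h import *
rel((.672,.069,.12,62.3),(.672,.069,.02,62.3),(.4624,.3135,.12,62.3))"
```

```text
t 1.1 p [0.51   0.2015 0.1506] phi 62.27 gap 0.085 F [-0.   0.6 -1.1] tilt [-2.e-04 -1.e+00  6.e-04] j [ 0.22  0.23  1.69  0.    1.22 -0.87]
(0.672, 0.069, 0.12, 62.3) -> [-0.084  0.061 -0.41 ] turn -0.0
(0.672, 0.069, 0.02, 62.3) -> [-0.084  0.261 -0.41 ] turn -0.0
(0.4624, 0.3135, 0.12, 62.3) -> [0.154 0.061 0.188] turn -0.0
```

Call:
{"method": "move_arm", "body": {
  "plan": [
    [[-0.02, 0.0, -0.1], 0, -1],
    [[-0.04, 0.0, -0.2], 0, -1],
    [[-0.06, 0.0, -0.3], 0, -1],
    [[-0.084, 0.0, -0.38], 0, -1],
    [[-0.084, 0.0, -0.41], 0, -1],
    [[-0.084, 0.04, -0.41], 0, -1],
    [[-0.084, 0.061, -0.41], 0, -1],
    [[-0.084, 0.061, -0.41], 0, -1]
  ]
}}

```text
clock: 2.1
ee_pos: [0.6685, 0.0719, 0.118]
tool_rot: [-1.396, -0.843, 0.851]
ft_force: [-0.2, -1.0, -0.9]
finger_gap: 0.0855
```

```bash
python3 - <<'E'
from h import *
from plant import env
rel((.672,.069,.02,62.3))
o=[]
for n in("side","top"):
    s=env.snapshot(n); np.savez(f"pics/{n}1.npz",**s); i=s["image"][:,:,::-1]
    pr=proj(s,env.read_state()["ee_pos"])[0]; print(n,pr)
    u,v=pr.astype(int); c=cv2.resize(i[max(0,v-50):v+50,u-50:u+50],(400,400),interpolation=cv2.INTER_CUBIC); o.append(c)
cv2.imwrite("pics/v1.png",np.hstack(o))
E
```

```text
t 2.1 p [0.6685 0.0719 0.118 ] phi 62.38 gap 0.0855 F [-0.2 -1.  -0.9] tilt [-0.0023 -1.      0.0051] j [-0.02  0.51  1.38  0.    1.26 -1.11]
(0.672, 0.069, 0.02, 62.3) -> [-0.001  0.196 -0.01 ] turn 0.001
side [357.26023392 168.24163206]
top [282.65571278 138.80521464]
```

View pics/v1.png

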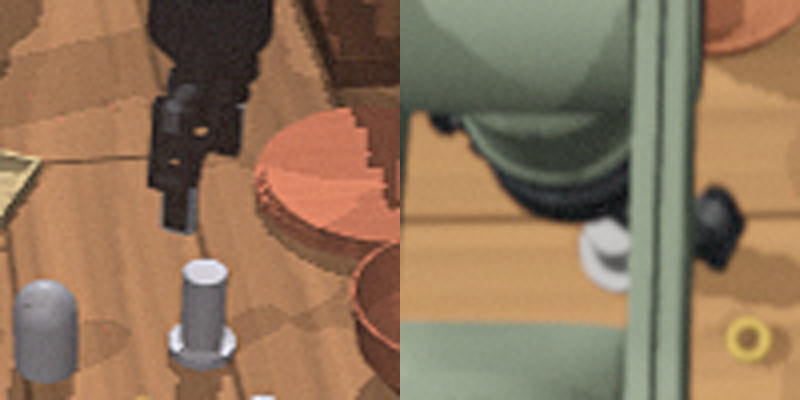

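Call:
{"method": "move_arm", "body": {
  "plan": [
    [[0, 0.0, 0], 0, -1],
    [[0, 0.05, 0], 0, -1],
    [[0, 0.1, 0], 0, -1],
    [[0, 0.14, 0], 0, -1],
    [[0, 0.17, 0], 0, -1],
    [[0, 0.196, 0], 0, -1],
    [[0, 0.196, 0], 0, -1],
    [[0, 0.196, 0], 0, -1]
  ]
}}

```text
clock: 3.2
ee_pos: [0.6719, 0.0705, 0.0235]
tool_rot: [-1.401, -0.847, 0.845]
ft_force: [-0.9, 0.1, 0.4]
finger_gap: 0.0857
```

```bash
cat > look.py <<'E'
import sys
from h import *
from plant import env
def look(name,center=None,half=50,ts=()):
    rel(*ts); o=[]
    for n in("side","top"):
        s=env.snapshot(n); np.savez(f"pics/{n}_{name}.npz",**s); i=s["image"][:,:,::-1]
        c=env.read_state()["ee_pos"] if center is None else center
        u,v=proj(s,c)[0].astype(int); u=min(max(u,half),640-half); v=min(max(v,half),400-half); print(n,"crop origin",u-half,v-half,"x",400/(2*half))
        o.append(cv2.resize(i[v-half:v+half,u-half:u+half],(400,400),interpolation=cv2.INTER_CUBIC))
    cv2.imwrite(f"pics/v_{name}.png",np.hstack(o))
E
python3 -c "
from look import *
look('a1',ts=[(.672,.069,.02,62.3)])"
```

```text
t 3.2 p [0.6719 0.0705 0.0235] phi 62.28 gap 0.0857 F [-0.9  0.1  0.4] tilt [ 6.0e-04 -1.0e+00 -1.2e-03] j [-0.02  0.63  1.41  0.    1.1  -1.11]
(0.672, 0.069, 0.02, 62.3) -> [-0.003  0.007 -0.002] turn -0.0
side crop origin 307 147 x 4.0
top crop origin 236 98 x 4.0
```

View pics/v_a1.png

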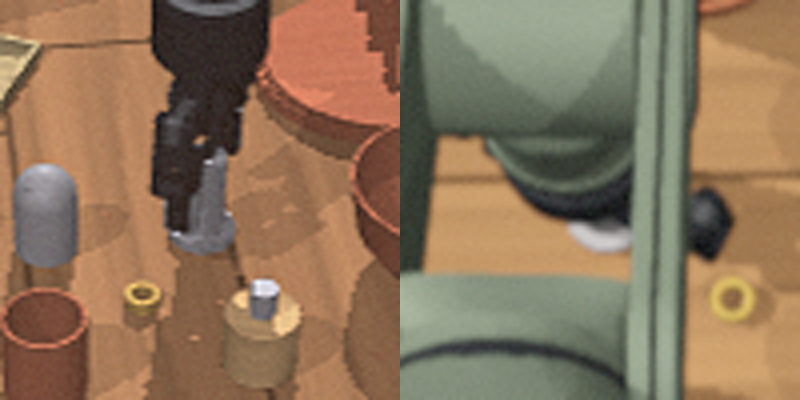

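Call:
{"method": "move_arm", "body": {
  "plan": [
    [[0, 0.006, 0], 0, 1],
    [[0, 0.006, 0], 0, 1],
    [[0, 0.006, 0], 0, 1],
    [[0, 0.006, 0], 0, 1],
    [[0, 0.006, 0], 0, 1],
    [[0, 0.006, 0], 0, 1],
    [[0, 0.006, 0], 0, 1],
    [[0, -0.01, 0], 0, 1]
  ]
}}

```text
clock: 4.3
ee_pos: [0.6695, 0.0706, 0.0262]
tool_rot: [-1.398, -0.843, 0.848]
ft_force: [0.6, 1.3, -3.4]
finger_gap: 0.029
```

```bash
python3 -c "
from look import *
look('a2',ts=[(.672,.069,.12,62.3),(.4624,.3135,.12,62.3),(.4624,.3135,.025,62.3)])"
```

```text
t 4.3 p [0.6695 0.0706 0.0262] phi 62.28 gap 0.029 F [ 0.6  1.3 -3.4] tilt [-0.0017 -1.      0.0036] j [-0.02  0.62  1.42  0.    1.11 -1.11]
(0.672, 0.069, 0.12, 62.3) -> [-0.001 -0.188 -0.005] turn -0.0
(0.4624, 0.3135, 0.12, 62.3) -> [ 0.237 -0.186  0.593] turn -0.0
(0.4624, 0.3135, 0.025, 62.3) -> [0.237 0.004 0.593] turn -0.0
side crop origin 306 145 x 4.0
top crop origin 236 98 x 4.0
```

View pics/v_a2.png

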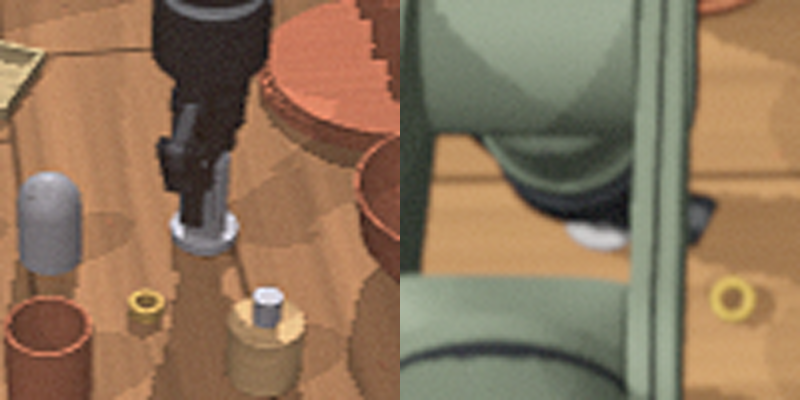

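Call:
{"method": "move_arm", "body": {
  "plan": [
    [[0, -0.05, 0], 0, 1],
    [[0, -0.1, 0], 0, 1],
    [[0.0, -0.15, 0.0], 0, 1],
    [[0.02, -0.18, 0.05], 0, 1],
    [[0.05, -0.186, 0.125], 0, 1],
    [[0.08, -0.186, 0.2], 0, 1],
    [[0.11, -0.186, 0.275], 0, 1],
    [[0.14, -0.186, 0.35], 0, 1]
  ]
}}

```text
clock: 5.4
ee_pos: [0.5474, 0.2147, 0.1203]
tool_rot: [-1.4, -0.845, 0.846]
ft_force: [-0.0, 0.5, -3.1]
finger_gap: 0.0286
```

```bash
python3 -c "
from look import *
rel((.4624,.3135,.12,62.3),(.4624,.3135,.025,62.3))"
```

```text
t 5.4 p [0.5474 0.2147 0.1203] phi 62.27 gap 0.0286 F [-0.   0.5 -3.1] tilt [-5.e-04 -1.e+00  8.e-04] j [ 0.23  0.35  1.61  0.    1.19 -0.86]
(0.4624, 0.3135, 0.12, 62.3) -> [0.096 0.001 0.242] turn -0.0
(0.4624, 0.3135, 0.025, 62.3) -> [0.096 0.191 0.242] turn -0.0
```

Object held (‑3.1 N). Going over the pocket, lowering to about TCP z 0.05.

Call:
{"method": "move_arm", "body": {
  "plan": [
    [[0.03, 0, 0.075], 0, 1],
    [[0.06, 0, 0.15], 0, 1],
    [[0.085, 0, 0.21], 0, 1],
    [[0.096, 0, 0.242], 0, 1],
    [[0.096, 0.05, 0.242], 0, 1],
    [[0.096, 0.1, 0.242], 0, 1],
    [[0.096, 0.14, 0.242], 0, 1],
    [[0.096, 0.14, 0.242], 0, 1]
  ]
}}

```text
clock: 6.4
ee_pos: [0.4625, 0.3113, 0.0487]
tool_rot: [-1.4, -0.841, 0.85]
ft_force: [-0.6, -0.0, -3.2]
finger_gap: 0.0286
```

```bash
python3 -c "
from look import *
look('a3',ts=[(.4624,.3135,.05,62.3),(.4624,.3135,.0245,62.3)])"
```

```text
t 6.4 p [0.4625 0.3113 0.0487] phi 62.25 gap 0.0286 F [-0.6 -0.  -3.2] tilt [-0.0042 -1.      0.0028] j [ 0.44  0.39  1.72 -0.    1.03 -0.65]
(0.4624, 0.3135, 0.05, 62.3) -> [ 0.004 -0.003  0.002] turn -0.001
(0.4624, 0.3135, 0.0245, 62.3) -> [0.004 0.048 0.002] turn -0.001
side crop origin 227 95 x 4.0
top crop origin 115 199 x 4.0
```

View pics/v_a3.png

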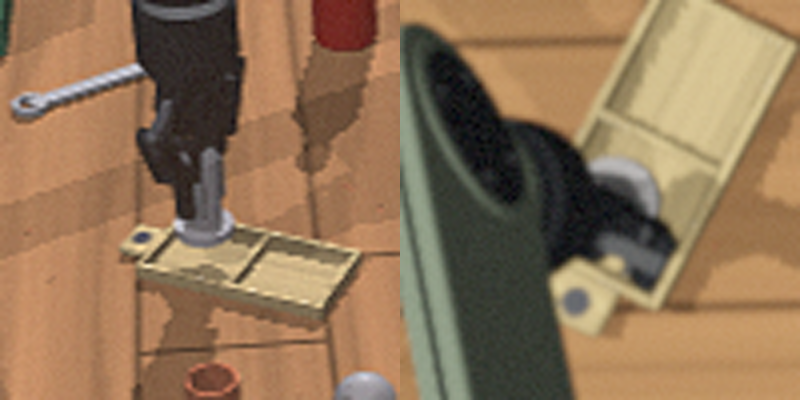

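Call:
{"method": "move_arm", "body": {
  "plan": [
    [[0.004, 0.015, 0], 0, 1],
    [[0.004, 0.03, 0], 0, 1],
    [[0.004, 0.04, 0], 0, 1],
    [[0.004, 0.045, 0], 0, 1],
    [[0.004, 0.048, 0], 0, 1],
    [[0.004, 0.05, 0], 0, 1],
    [[0.004, 0.05, 0], 0, 1],
    [[0.004, 0.05, 0], 0, 1]
  ]
}}

```text
clock: 7.5
ee_pos: [0.4652, 0.3145, 0.0259]
tool_rot: [-1.4, -0.846, 0.846]
ft_force: [0.2, -0.4, -2.9]
finger_gap: 0.0288
```

```bash
python3 -c "
from look import *
look('a4')"
```

```text
t 7.5 p [0.4652 0.3145 0.0259] phi 62.29 gap 0.0288 F [ 0.2 -0.4 -2.9] tilt [ 2.e-04 -1.e+00 -2.e-04] j [ 0.44  0.43  1.72 -0.    0.99 -0.65]
side crop origin 228 101 x 4.0
top crop origin 118 198 x 4.0
```

View pics/v_a4.png

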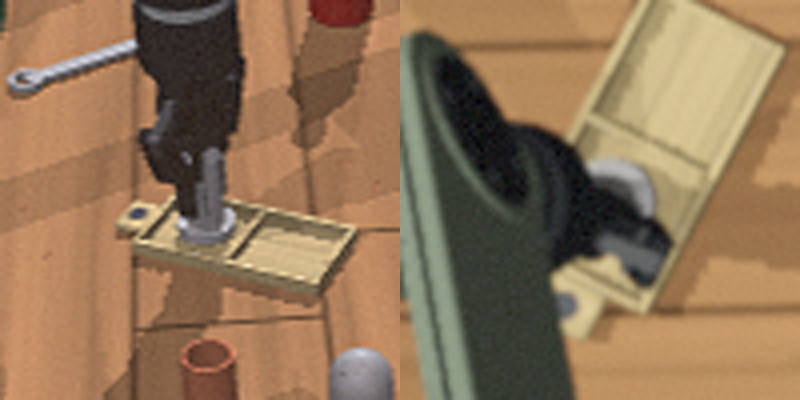

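Call:
{"method": "move_arm", "body": {
  "plan": [
    [[0, 0.002, 0], 0, 1],
    [[0, 0.004, 0], 0, 1],
    [[0, 0.006, 0], 0, 1],
    [[0, 0.006, 0], 0, 1],
    [[0, 0.006, 0], 0, 1],
    [[0, 0.006, 0], 0, 1],
    [[0, 0.006, 0], 0, 1],
    [[0, 0.006, 0], 0, 1]
  ]
}}

```text
clock: 8.6
ee_pos: [0.4651, 0.3144, 0.024]
tool_rot: [-1.4, -0.846, 0.846]
ft_force: [-3.5, -1.6, 5.8]
finger_gap: 0.0286
```

Call:
{"method": "move_arm", "body": {
  "plan": [
    [[0, -0.001, 0], 0, -1],
    [[0, -0.001, 0], 0, -1],
    [[0, -0.001, 0], 0, -1],
    [[0, -0.001, 0], 0, -1],
    [[0, -0.001, 0], 0, -1],
    [[0, -0.05, 0], 0, -1],
    [[0, -0.12, 0], 0, -1],
    [[0, -0.2, 0], 0, -1]
  ]
}}

```text
clock: 9.6
ee_pos: [0.4644, 0.3141, 0.123]
tool_rot: [-1.4, -0.844, 0.847]
ft_force: [0.6, -0.1, 0.5]
finger_gap: 0.0854
```

```bash
python3 -c "
from look import *
look('a5',ts=[(.4655,.068,.12,62.3),(.4655,.068,.02,62.3)])"
```

```text
t 9.6 p [0.4644 0.3141 0.123 ] phi 62.28 gap 0.0854 F [ 0.6 -0.1  0.5] tilt [-0.0015 -1.      0.0012] j [ 0.44  0.29  1.68  0.    1.18 -0.65]
(0.4655, 0.068, 0.12, 62.3) -> [-0.435  0.006 -0.231] turn -0.0
(0.4655, 0.068, 0.02, 62.3) -> [-0.434  0.206 -0.231] turn -0.0
side crop origin 226 71 x 4.0
top crop origin 101 196 x 4.0
```

View pics/v_a5.png

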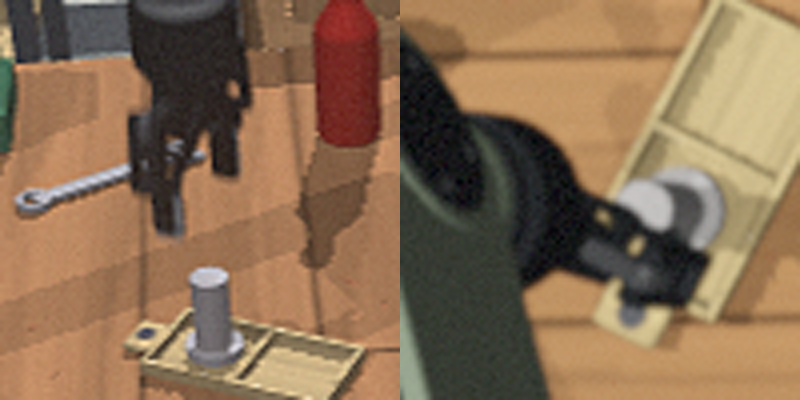

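Call:
{"method": "move_arm", "body": {
  "plan": [
    [[-0.07, 0, -0.04], 0, -1],
    [[-0.15, 0, -0.08], 0, -1],
    [[-0.23, 0, -0.12], 0, -1],
    [[-0.31, 0, -0.165], 0, -1],
    [[-0.38, 0, -0.2], 0, -1],
    [[-0.42, 0, -0.224], 0, -1],
    [[-0.435, 0.006, -0.231], 0, -1],
    [[-0.435, 0.02, -0.231], 0, -1]
  ]
}}

```text
clock: 10.7
ee_pos: [0.4661, 0.0682, 0.1123]
tool_rot: [-1.4, -0.846, 0.845]
ft_force: [0.5, 1.7, -0.8]
finger_gap: 0.0855
```

```bash
python3 -c "
from look import *
look('b1',ts=[(.4655,.068,.12,62.3),(.4655,.068,.02,62.3)])"
```

```text
t 10.7 p [0.4661 0.0682 0.1123] phi 62.23 gap 0.0855 F [ 0.5  1.7 -0.8] tilt [ 4.e-04 -1.e+00  1.e-04] j [-0.04  0.13  1.9   0.    1.11 -1.13]
(0.4655, 0.068, 0.12, 62.3) -> [-0.001 -0.015  0.001] turn -0.001
(0.4655, 0.068, 0.02, 62.3) -> [-0.001  0.185  0.001] turn -0.001
side crop origin 228 127 x 4.0
top crop origin 235 196 x 4.0
```

View pics/v_b1.png

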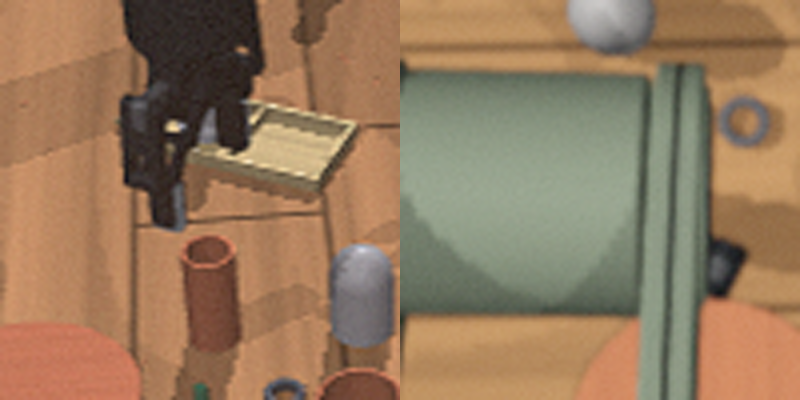

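Call:
{"method": "move_arm", "body": {
  "plan": [
    [[0, 0.05, 0], 0, -1],
    [[0, 0.1, 0], 0, -1],
    [[0, 0.14, 0], 0, -1],
    [[0, 0.17, 0], 0, -1],
    [[0, 0.183, 0], 0, -1],
    [[0, 0.183, 0], 0, -1],
    [[0, 0.183, 0], 0, 1],
    [[0, 0.183, 0], 0, 1]
  ]
}}

```text
clock: 11.8
ee_pos: [0.4669, 0.0681, 0.022]
tool_rot: [-1.401, -0.847, 0.845]
ft_force: [-0.1, 0.9, 0.7]
finger_gap: 0.0515
```

Call:
{"method": "move_arm", "body": {
  "plan": [
    [[0, 0, 0], 0, 1],
    [[0, 0, 0], 0, 1],
    [[0, 0, 0], 0, 1],
    [[0, 0, 0], 0, 1],
    [[0, 0, 0], 0, 1],
    [[0, 0, 0], 0, 1],
    [[0, 0, 0], 0, 1],
    [[0, 0, 0], 0, 1]
  ]
}}

```text
clock: 12.8
ee_pos: [0.4669, 0.0681, 0.022]
tool_rot: [-1.401, -0.847, 0.845]
ft_force: [-1.2, -1.2, 6.6]
finger_gap: 0.0343
```

```bash
python3 -c "
from look import *
look('b2',ts=[(.4655,.068,.1,62.3),(.5288,.2786,.1,62.3)])"
```

```text
t 12.8 p [0.4669 0.0681 0.022 ] phi 62.28 gap 0.0343 F [-1.2 -1.2  6.6] tilt [ 6.0e-04 -1.0e+00 -1.4e-03] j [-0.04  0.28  1.95 -0.    0.91 -1.13]
(0.4655, 0.068, 0.1, 62.3) -> [-0.001 -0.156  0.002] turn -0.0
(0.5288, 0.2786, 0.1, 62.3) -> [ 0.43  -0.156  0.086] turn -0.0
side crop origin 231 153 x 4.0
top crop origin 238 195 x 4.0
```

View pics/v_b2.png

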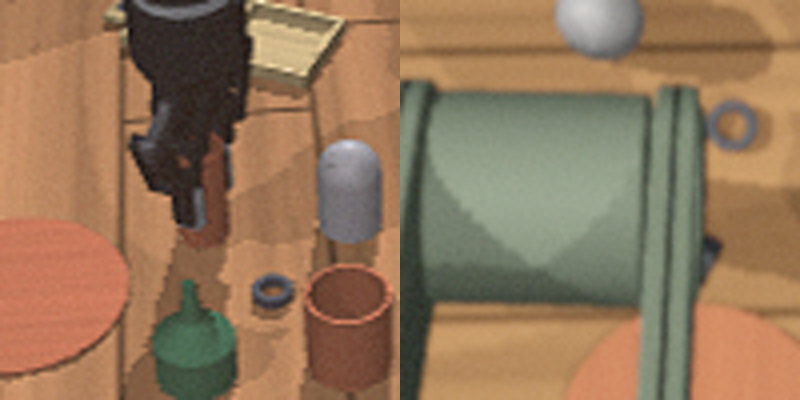

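Call:
{"method": "move_arm", "body": {
  "plan": [
    [[0, -0.03, 0], 0, 1],
    [[0, -0.09, 0], 0, 1],
    [[0.02, -0.14, 0.0], 0, 1],
    [[0.09, -0.156, 0.015], 0, 1],
    [[0.16, -0.156, 0.03], 0, 1],
    [[0.23, -0.156, 0.045], 0, 1],
    [[0.3, -0.156, 0.06], 0, 1],
    [[0.36, -0.156, 0.07], 0, 1]
  ]
}}

```text
clock: 13.9
ee_pos: [0.5186, 0.2451, 0.0995]
tool_rot: [-1.4, -0.846, 0.847]
ft_force: [0.4, -0.2, -1.5]
finger_gap: 0.0348
```

```bash
python3 -c "
from look import *
rel((.5288,.2786,.1,62.3),(.5288,.2786,.04,62.3),(.5288,.2786,.026,62.3))"
```

```text
t 13.9 p [0.5186 0.2451 0.0995] phi 62.32 gap 0.0348 F [ 0.4 -0.2 -1.5] tilt [-3.e-04 -1.e+00  4.e-04] j [ 0.29  0.34  1.66  0.    1.14 -0.8 ]
(0.5288, 0.2786, 0.1, 62.3) -> [ 0.069 -0.001  0.013] turn 0.0
(0.5288, 0.2786, 0.04, 62.3) -> [0.069 0.119 0.013] turn 0.0
(0.5288, 0.2786, 0.026, 62.3) -> [0.069 0.147 0.013] turn 0.0
```

Call:
{"method": "move_arm", "body": {
  "plan": [
    [[0.05, 0, 0.01], 0, 1],
    [[0.068, 0.0, 0.012], 0, 1],
    [[0.068, 0.04, 0.012], 0, 1],
    [[0.068, 0.08, 0.012], 0, 1],
    [[0.068, 0.11, 0.012], 0, 1],
    [[0.068, 0.13, 0.012], 0, 1],
    [[0.068, 0.14, 0.012], 0, 1],
    [[0.068, 0.14, 0.012], 0, 1]
  ]
}}

```text
clock: 14.9
ee_pos: [0.5294, 0.2766, 0.0291]
tool_rot: [-1.4, -0.846, 0.846]
ft_force: [0.4, -0.8, -1.0]
finger_gap: 0.0344
```

```bash
python3 -c "
from look import *
look('b3',ts=[(.5288,.2786,.026,62.3)])"
```

```text
t 14.9 p [0.5294 0.2766 0.0291] phi 62.27 gap 0.0344 F [ 0.4 -0.8 -1. ] tilt [-2.e-04 -1.e+00  2.e-04] j [ 0.34  0.49  1.63 -0.    1.03 -0.75]
(0.5288, 0.2786, 0.026, 62.3) -> [0.003 0.006 0.003] turn -0.0
side crop origin 249 106 x 4.0
top crop origin 136 166 x 4.0
```

View pics/v_b3.png

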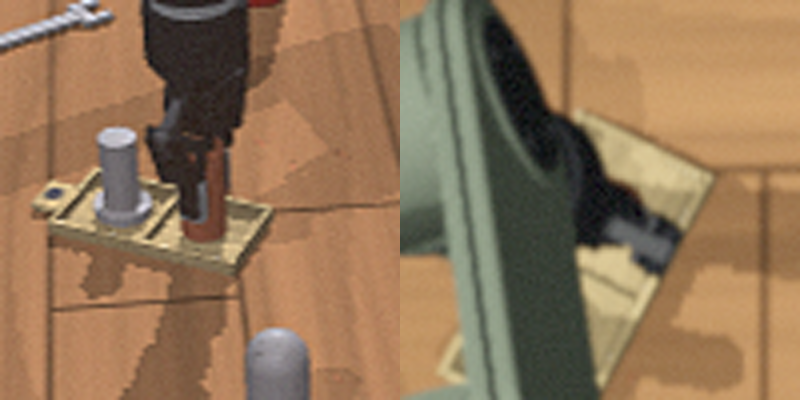

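Beaker foot at about side crop (205,238), inside the pocket. Lower the last ~3 mm.

Call:
{"method": "move_arm", "body": {
  "plan": [
    [[0.002, 0.002, 0.002], 0, 1],
    [[0.002, 0.005, 0.002], 0, 1],
    [[0.002, 0.007, 0.002], 0, 1],
    [[0.002, 0.007, 0.002], 0, 1],
    [[0.002, 0.007, 0.002], 0, 1],
    [[0.002, 0.007, 0.002], 0, 1],
    [[0.002, 0.007, 0.002], 0, 1],
    [[0.002, 0.007, 0.002], 0, 1]
  ]
}}

```text
clock: 16.0
ee_pos: [0.529, 0.2781, 0.0261]
tool_rot: [-1.4, -0.846, 0.846]
ft_force: [-2.6, -0.6, 4.4]
finger_gap: 0.0347
```

Call:
{"method": "move_arm", "body": {
  "plan": [
    [[0, -0.001, 0], 0, -1],
    [[0, -0.001, 0], 0, -1],
    [[0, -0.001, 0], 0, -1],
    [[0, -0.001, 0], 0, -1],
    [[0, -0.001, 0], 0, -1],
    [[0, -0.05, 0], 0, -1],
    [[0, -0.12, 0], 0, -1],
    [[0, -0.2, 0], 0, -1]
  ]
}}

```text
clock: 17.0
ee_pos: [0.5283, 0.2778, 0.126]
tool_rot: [-1.4, -0.844, 0.847]
ft_force: [0.5, 0.2, -0.7]
finger_gap: 0.0852
```

```bash
python3 -c "
from look import *
look('b4',ts=[(.565,.068,.12,-24.6),(.565,.068,.01,-24.6)])"
```

```text
t 17.0 p [0.5283 0.2778 0.126 ] phi 62.28 gap 0.0852 F [ 0.5  0.2 -0.7] tilt [-0.0013 -1.      0.0012] j [ 0.34  0.36  1.58 -0.    1.21 -0.75]
(0.565, 0.068, 0.12, -24.6) -> [-0.337  0.012 -0.26 ] turn 0.965
(0.565, 0.068, 0.01, -24.6) -> [-0.337  0.232 -0.26 ] turn 0.965
side crop origin 249 75 x 4.0
top crop origin 120 161 x 4.0
```

View pics/v_b4.png

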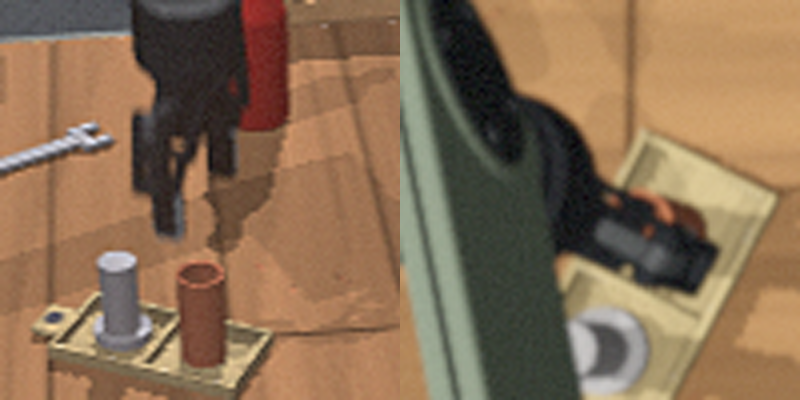

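Call:
{"method": "move_arm", "body": {
  "plan": [
    [[-0.05, 0, -0.04], 0.115, -1],
    [[-0.1, 0, -0.08], 0.23, -1],
    [[-0.16, 0, -0.12], 0.345, -1],
    [[-0.22, 0, -0.17], 0.46, -1],
    [[-0.27, 0, -0.21], 0.575, -1],
    [[-0.31, 0, -0.24], 0.69, -1],
    [[-0.33, 0, -0.255], 0.805, -1],
    [[-0.337, 0.012, -0.26], 0.915, -1]
  ]
}}

```text
clock: 18.1
ee_pos: [0.5658, 0.0673, 0.1194]
tool_rot: [-1.553, 0.28, -0.281]
ft_force: [-0.1, 0.6, -0.3]
finger_gap: 0.0853
```

```bash
python3 -c "
from look import *
look('c1',ts=[(.565,.068,.12,-24.6),(.565,.068,.01,-24.6)])"
```

```text
t 18.1 p [0.5658 0.0673 0.1194] phi -20.48 gap 0.0853 F [-0.1  0.6 -0.3] tilt [ 2.e-04 -1.e+00 -0.e+00] j [-0.03  0.31  1.66 -0.    1.17  0.32]
(0.565, 0.068, 0.12, -24.6) -> [-0.002 -0.001  0.001] turn 0.046
(0.565, 0.068, 0.01, -24.6) -> [-0.002  0.219  0.001] turn 0.046
side crop origin 267 122 x 4.0
top crop origin 235 143 x 4.0
```

View pics/v_c1.png

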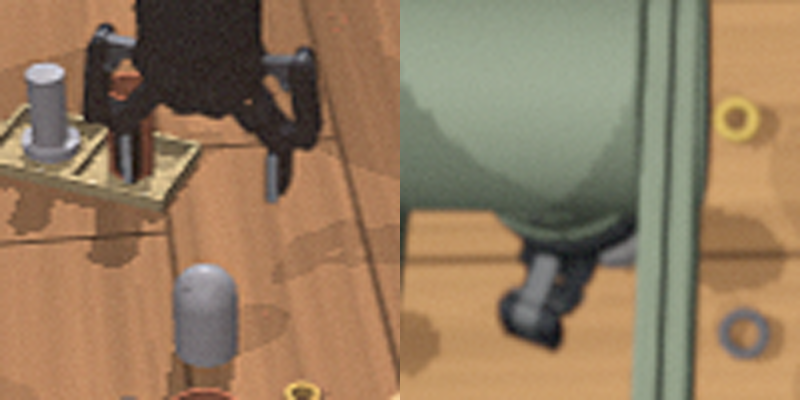

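Call:
{"method": "move_arm", "body": {
  "plan": [
    [[0, 0.05, 0.001], 0.046, -1],
    [[0, 0.1, 0.001], 0.046, -1],
    [[0, 0.15, 0.001], 0.046, -1],
    [[0, 0.19, 0.001], 0.046, -1],
    [[0, 0.21, 0.001], 0.046, -1],
    [[0, 0.219, 0.001], 0.046, -1],
    [[0, 0.219, 0.001], 0.046, -1],
    [[0, 0.219, 0.001], 0.046, 1]
  ]
}}

```text
clock: 19.2
ee_pos: [0.5666, 0.0689, 0.0112]
tool_rot: [-1.545, 0.33, -0.332]
ft_force: [-0.4, 0.1, -0.3]
finger_gap: 0.07
```

Call:
{"method": "move_arm", "body": {
  "plan": [
    [[0, 0, 0], 0, 1],
    [[0, 0, 0], 0, 1],
    [[0, 0, 0], 0, 1],
    [[0, 0, 0], 0, 1],
    [[0, 0, 0], 0, 1],
    [[0, 0, 0], 0, 1],
    [[0, 0, 0], 0, 1],
    [[0, 0, 0], 0, 1]
  ]
}}

```text
clock: 20.2
ee_pos: [0.5665, 0.0689, 0.0113]
tool_rot: [-1.545, 0.33, -0.332]
ft_force: [-1.3, -0.0, 6.1]
finger_gap: 0.0428
```

```bash
python3 -c "
from look import *
look('c2',ts=[(.565,.068,.15,-24.6),(.5419,-.2434,.15,-24.6)])"
```

```text
t 20.2 p [0.5665 0.0689 0.0113] phi -24.2 gap 0.0428 F [-1.3 -0.   6.1] tilt [ 1.2e-03 -1.0e+00  6.0e-04] j [-0.03  0.47  1.71  0.    0.97  0.39]
(0.565, 0.068, 0.15, -24.6) -> [-0.002 -0.277 -0.003] turn 0.004
(0.5419, -0.2434, 0.15, -24.6) -> [ 0.211 -0.278 -0.59 ] turn 0.004
side crop origin 268 153 x 4.0
top crop origin 238 148 x 4.0
```

View pics/v_c2.png

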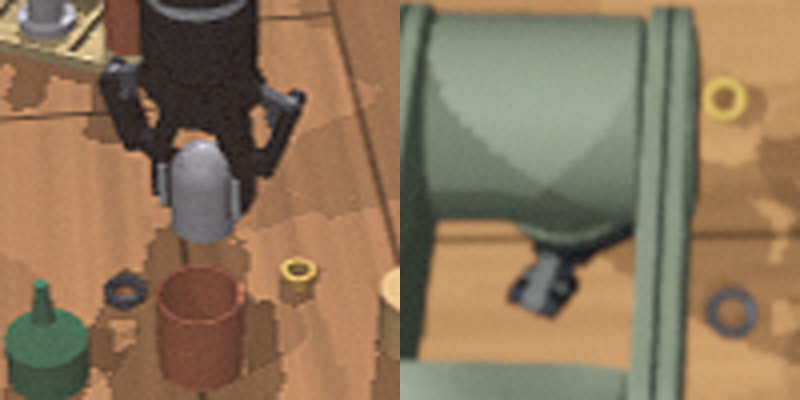

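Call:
{"method": "move_arm", "body": {
  "plan": [
    [[0, -0.03, 0], 0, 1],
    [[0, -0.09, 0], 0, 1],
    [[0, -0.16, 0], 0, 1],
    [[0, -0.22, 0], 0, 1],
    [[0.01, -0.265, -0.03], 0, 1],
    [[0.035, -0.277, -0.1], 0, 1],
    [[0.06, -0.277, -0.17], 0, 1],
    [[0.085, -0.277, -0.24], 0, 1]
  ]
}}

```text
clock: 21.3
ee_pos: [0.5543, -0.0588, 0.1484]
tool_rot: [-1.545, 0.332, -0.33]
ft_force: [0.3, 0.3, -3.5]
finger_gap: 0.0423
```

```bash
python3 -c "
from look import *
rel((.5419,-.2434,.15,-24.6),(.5419,-.2434,.02,-24.6))"
```

```text
t 21.3 p [ 0.5543 -0.0588  0.1484] phi -24.18 gap 0.0423 F [ 0.3  0.3 -3.5] tilt [-1.4e-03 -1.0e+00 -3.0e-04] j [-0.26  0.25  1.67 -0.    1.22  0.16]
(0.5419, -0.2434, 0.15, -24.6) -> [ 0.129 -0.003 -0.347] turn 0.005
(0.5419, -0.2434, 0.02, -24.6) -> [ 0.129  0.257 -0.347] turn 0.005
```

Call:
{"method": "move_arm", "body": {
  "plan": [
    [[0.025, 0, -0.07], 0, 1],
    [[0.05, 0, -0.14], 0, 1],
    [[0.08, 0, -0.21], 0, 1],
    [[0.105, 0, -0.28], 0, 1],
    [[0.125, 0.01, -0.335], 0, 1],
    [[0.129, 0.07, -0.347], 0, 1],
    [[0.129, 0.13, -0.347], 0, 1],
    [[0.129, 0.18, -0.347], 0, 1]
  ]
}}

```text
clock: 22.3
ee_pos: [0.5415, -0.2422, 0.0569]
tool_rot: [-1.544, 0.334, -0.329]
ft_force: [-0.1, 0.1, -4.9]
finger_gap: 0.0429
```

```bash
python3 -c "
from look import *
look('c3',ts=[(.5419,-.2434,.02,-24.6),(.5419,-.2434,.015,-24.6)])"
```

```text
t 22.3 p [ 0.5415 -0.2422  0.0569] phi -24.24 gap 0.0429 F [-0.1  0.1 -4.9] tilt [-3.2e-03 -1.0e+00  4.0e-04] j [-0.57  0.44  1.63 -0.    1.08 -0.14]
(0.5419, -0.2434, 0.02, -24.6) -> [ 0.002  0.074 -0.002] turn 0.004
(0.5419, -0.2434, 0.015, -24.6) -> [ 0.002  0.084 -0.002] turn 0.004
side crop origin 268 232 x 4.0
top crop origin 390 157 x 4.0
```

View pics/v_c3.png

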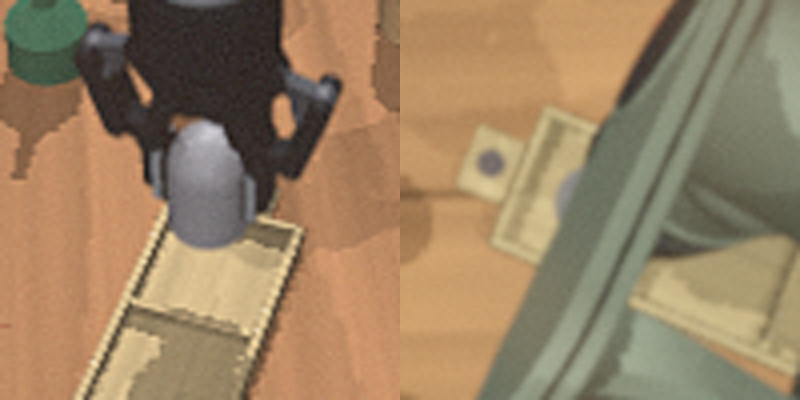

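```bash
python3 -c "
from h import *
S=load('side_c3')
o=np.array([268,232])
for n,p in dict(foot=(.5415,-.2422,.0456),footfloor=(.5419,-.2434,.004),walltopctr=(.5419,-.2434,.012),c1=(.5419,-.2434,.012),spot=(.5107+.129*np.cos(np.radians(65.4)),-.3116+.129*np.sin(np.radians(65.4)),.008)).items(): print(n,(proj(S,np.array(p))[0]-o)*4)
a=np.radians(65.4);X=np.array([np.cos(a),np.sin(a)]);Y=np.array([-X[1],X[0]])
for x in (40,110):
  for y in (-35,35): print(x,y,(proj(S,np.r_[np.array([.5107,-.3116])+X*x/1e3+Y*y/1e3,.012])[0]-o)*4)
"
```

```text
foot [207.38701733 213.86973572]
footfloor [209.62037936 264.55544114]
walltopctr [209.37950525 255.33117672]
c1 [209.37950525 255.33117672]
spot [240.54166086 188.19427654]
40 -35 [250.18392925 321.91990702]
40 35 [126.89953623 288.10073695]
110 -35 [289.37943317 223.58546069]
110 35 [171.31420337 193.09686236]
```

Call:
{"method": "move_arm", "body": {
  "plan": [
    [[0.002, 0.02, -0.004], 0.004, 1],
    [[0.002, 0.04, -0.004], 0.004, 1],
    [[0.002, 0.06, -0.004], 0.004, 1],
    [[0.002, 0.07, -0.004], 0.004, 1],
    [[0.002, 0.077, -0.004], 0.004, 1],
    [[0.002, 0.08, -0.004], 0.004, 1],
    [[0.002, 0.08, -0.004], 0.004, 1],
    [[0.002, 0.08, -0.004], 0.004, 1]
  ]
}}

```text
clock: 23.4
ee_pos: [0.5434, -0.2451, 0.0191]
tool_rot: [-1.545, 0.336, -0.337]
ft_force: [0.1, 0.9, -4.4]
finger_gap: 0.0426
```

Still hanging (‑4.4 N); about 4 mm left.

Call:
{"method": "move_arm", "body": {
  "plan": [
    [[0, 0.002, 0], 0, 1],
    [[0, 0.004, 0], 0, 1],
    [[0, 0.006, 0], 0, 1],
    [[0, 0.008, 0], 0, 1],
    [[0, 0.008, 0], 0, 1],
    [[0, 0.008, 0], 0, 1],
    [[0, 0.008, 0], 0, 1],
    [[0, 0.008, 0], 0, 1]
  ]
}}

```text
clock: 24.4
ee_pos: [0.5432, -0.2449, 0.0153]
tool_rot: [-1.545, 0.336, -0.336]
ft_force: [-4.0, 2.8, 5.8]
finger_gap: 0.0425
```

Call:
{"method": "move_arm", "body": {
  "plan": [
    [[0, -0.001, 0], 0, -1],
    [[0, -0.001, 0], 0, -1],
    [[0, -0.001, 0], 0, -1],
    [[0, -0.001, 0], 0, -1],
    [[0, -0.001, 0], 0, -1],
    [[0, -0.05, 0], 0, -1],
    [[0, -0.12, 0], 0, -1],
    [[0, -0.2, 0], 0, -1]
  ]
}}

```text
clock: 25.4
ee_pos: [0.5426, -0.2446, 0.115]
tool_rot: [-1.544, 0.338, -0.335]
ft_force: [0.8, 0.2, -0.1]
finger_gap: 0.0854
```

```bash
python3 -c "
from look import *
look('c4',ts=[(.6875,-.061,.12,-24.6),(.6875,-.061,.01,-24.6)])"
```

```text
t 25.4 p [ 0.5426 -0.2446  0.115 ] phi -24.57 gap 0.0854 F [ 0.8  0.2 -0.1] tilt [-1.7e-03 -1.0e+00  3.0e-04] j [-0.57  0.37  1.59  0.    1.18 -0.14]
(0.6875, -0.061, 0.12, -24.6) -> [ 0.111 -0.01   0.454] turn 0.0
(0.6875, -0.061, 0.01, -24.6) -> [0.111 0.21  0.454] turn 0.0
side crop origin 271 212 x 4.0
top crop origin 401 150 x 4.0
```

View pics/v_c4.png

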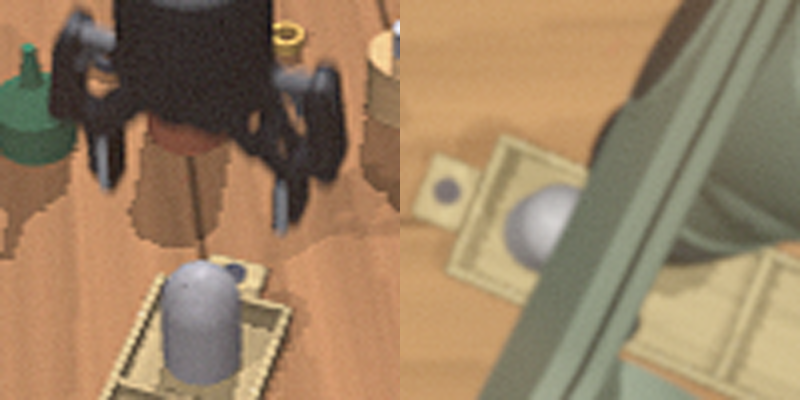

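```bash
python3 -c "
from h import *
T=load('top0');S=load('side0')
print('bowl',two(ray(T,309,69),ray(S,421,193)))
for z in (.05,.07): print(z,plane(T,309,69,z),plane(T,309,103,z),plane(T,335,92,z),'hammer',plane(T,350,83,.03),plane(T,344,80,.03))
"
```

```text
bowl (array([0.82923258, 0.02038392, 0.06314142]), np.float64(0.0023988461257112366))
0.05 [0.83277258 0.02073202 0.05      ] [0.76058489 0.02173602 0.05      ] [ 0.7830475  -0.03246041  0.05      ] hammer [ 0.80839301 -0.06515676  0.03      ] [ 0.81509433 -0.05258741  0.03      ]
0.07 [0.82544472 0.02030229 0.07      ] [0.75465979 0.02128678 0.07      ] [ 0.77668591 -0.0318565   0.07      ] hammer [ 0.80839301 -0.06515676  0.03      ] [ 0.81509433 -0.05258741  0.03      ]
```

Call:
{"method": "move_arm", "body": {
  "plan": [
    [[0.015, 0, 0.06], 0, -1],
    [[0.03, 0, 0.13], 0, -1],
    [[0.05, -0.005, 0.21], 0, -1],
    [[0.07, -0.01, 0.29], 0, -1],
    [[0.09, -0.01, 0.37], 0, -1],
    [[0.105, -0.01, 0.43], 0, -1],
    [[0.111, -0.01, 0.454], 0, -1],
    [[0.111, -0.005, 0.454], 0, -1]
  ]
}}

```text
clock: 26.5
ee_pos: [0.6879, -0.0613, 0.1166]
tool_rot: [-1.545, 0.336, -0.335]
ft_force: [0.2, -0.7, 0.0]
finger_gap: 0.0855
```

```bash
python3 -c "
from look import *
look('d1',ts=[(.6875,-.061,.12,-24.6),(.6875,-.061,.01,-24.6)])"
```

```text
t 26.5 p [ 0.6879 -0.0613  0.1166] phi -24.51 gap 0.0855 F [ 0.2 -0.7  0. ] tilt [-6.e-04 -1.e+00 -6.e-04] j [-0.21  0.55  1.33 -0.    1.27  0.21]
(0.6875, -0.061, 0.12, -24.6) -> [-0.001 -0.007  0.   ] turn 0.001
(0.6875, -0.061, 0.01, -24.6) -> [-0.001  0.213  0.   ] turn 0.001
side crop origin 323 151 x 4.0
top crop origin 302 79 x 4.0
```

View pics/v_d1.png

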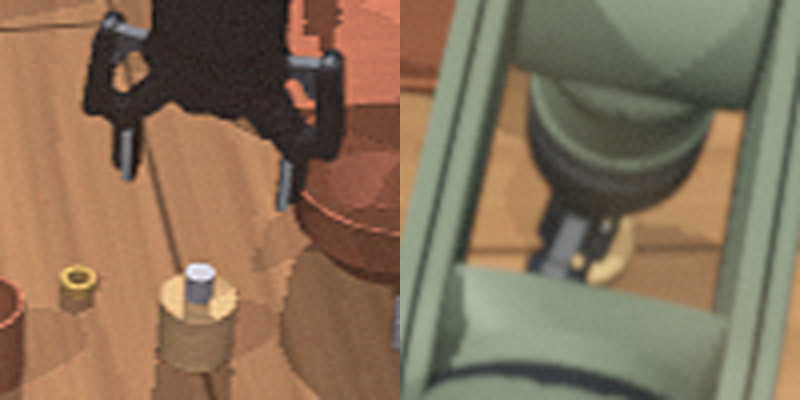

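Call:
{"method": "move_arm", "body": {
  "plan": [
    [[0, 0.05, -0.002], 0, -1],
    [[0, 0.1, -0.002], 0, -1],
    [[0, 0.15, -0.002], 0, -1],
    [[0, 0.19, -0.002], 0, -1],
    [[0, 0.206, -0.002], 0, -1],
    [[0, 0.213, -0.002], 0, -1],
    [[0, 0.213, -0.002], 0, -1],
    [[0, 0.213, -0.002], 0, 1]
  ]
}}

```text
clock: 27.6
ee_pos: [0.6885, -0.0626, 0.012]
tool_rot: [-1.544, 0.335, -0.338]
ft_force: [-0.5, 0.1, 0.0]
finger_gap: 0.0695
```

Call:
{"method": "move_arm", "body": {
  "plan": [
    [[0, 0, 0], 0, 1],
    [[0, 0, 0], 0, 1],
    [[0, 0, 0], 0, 1],
    [[0, 0, 0], 0, 1],
    [[0, 0, 0], 0, 1],
    [[0, 0, 0], 0, 1],
    [[0, 0, 0], 0, 1],
    [[0, 0, 0], 0, 1]
  ]
}}

```text
clock: 28.6
ee_pos: [0.6885, -0.0626, 0.0119]
tool_rot: [-1.544, 0.335, -0.338]
ft_force: [-0.5, -0.8, 5.9]
finger_gap: 0.0464
```

```bash
python3 -c "
from look import *
look('d2',ts=[(.6875,-.061,.12,-24.6),(.5115,-.3120,.12,-24.6)])"
```

```text
t 28.6 p [ 0.6885 -0.0626  0.0119] phi -24.57 gap 0.0464 F [-0.5 -0.8  5.9] tilt [ 1.9e-03 -1.0e+00  5.0e-04] j [-0.22  0.67  1.37  0.    1.1   0.21]
(0.6875, -0.061, 0.12, -24.6) -> [-0.003 -0.216  0.002] turn 0.0
(0.5115, -0.312, 0.12, -24.6) -> [-0.114 -0.217 -0.601] turn 0.0
side crop origin 321 183 x 4.0
top crop origin 299 90 x 4.0
```

View pics/v_d2.png

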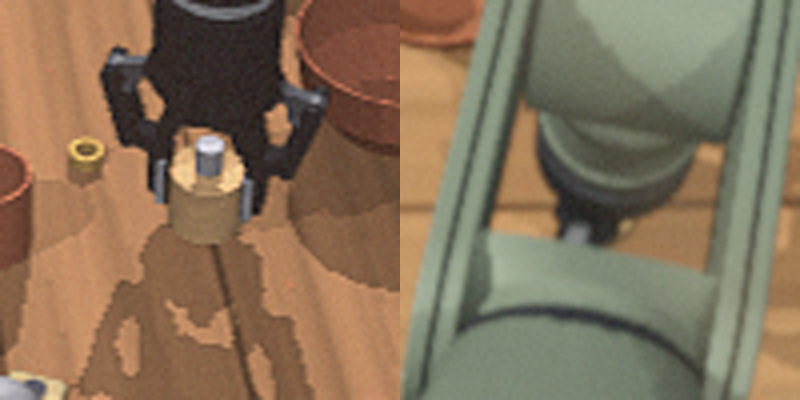

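Call:
{"method": "move_arm", "body": {
  "plan": [
    [[0, -0.03, 0], 0, 1],
    [[0, -0.09, 0], 0, 1],
    [[0, -0.16, 0], 0, 1],
    [[-0.005, -0.21, -0.02], 0, 1],
    [[-0.015, -0.225, -0.08], 0, 1],
    [[-0.028, -0.225, -0.15], 0, 1],
    [[-0.042, -0.225, -0.22], 0, 1],
    [[-0.055, -0.225, -0.29], 0, 1]
  ]
}}

```text
clock: 29.7
ee_pos: [0.6008, -0.1834, 0.123]
tool_rot: [-1.544, 0.337, -0.335]
ft_force: [0.4, 0.2, -1.0]
finger_gap: 0.0466
```

```bash
python3 -c "
from look import *
rel((.5115,-.312,.125,-24.6),(.5115,-.312,.016,-24.6))"
```

```text
t 29.7 p [ 0.6008 -0.1834  0.123 ] phi -24.55 gap 0.0466 F [ 0.4  0.2 -1. ] tilt [-1.6e-03 -1.0e+00 -2.0e-04] j [-0.43  0.42  1.5  -0.    1.22 -0.01]
(0.5115, -0.312, 0.125, -24.6) -> [-0.056 -0.004 -0.308] turn 0.001
(0.5115, -0.312, 0.016, -24.6) -> [-0.055  0.214 -0.308] turn 0.001
```

Call:
{"method": "move_arm", "body": {
  "plan": [
    [[-0.013, -0.004, -0.07], 0, 1],
    [[-0.026, -0.004, -0.14], 0, 1],
    [[-0.039, -0.004, -0.21], 0, 1],
    [[-0.051, -0.004, -0.28], 0, 1],
    [[-0.055, -0.004, -0.308], 0, 1],
    [[-0.055, 0.03, -0.308], 0, 1],
    [[-0.055, 0.09, -0.308], 0, 1],
    [[-0.055, 0.14, -0.308], 0, 1]
  ]
}}

```text
clock: 30.7
ee_pos: [0.5131, -0.3093, 0.0509]
tool_rot: [-1.543, 0.337, -0.334]
ft_force: [0.3, 0.1, -1.2]
finger_gap: 0.0468
```

```bash
python3 -c "
from look import *
look('d3',ts=[(.5115,-.312,.016,-24.6)])"
```

```text
t 30.7 p [ 0.5131 -0.3093  0.0509] phi -24.49 gap 0.0468 F [ 0.3  0.1 -1.2] tilt [-0.0024 -1.      0.0015] j [-0.69  0.46  1.62  0.    1.07 -0.26]
(0.5115, -0.312, 0.016, -24.6) -> [-0.001  0.07  -0.006] turn 0.001
side crop origin 257 261 x 4.0
top crop origin 423 171 x 4.0
```

View pics/v_d3.png

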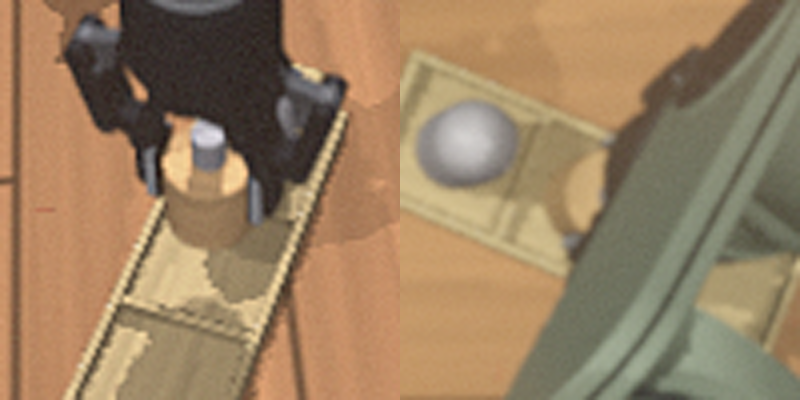

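Call:
{"method": "move_arm", "body": {
  "plan": [
    [[0, 0.015, -0.002], 0, 1],
    [[0, 0.03, -0.002], 0, 1],
    [[0, 0.045, -0.002], 0, 1],
    [[0, 0.055, -0.002], 0, 1],
    [[0, 0.062, -0.002], 0, 1],
    [[0, 0.065, -0.002], 0, 1],
    [[0, 0.065, -0.002], 0, 1],
    [[0, 0.065, -0.002], 0, 1]
  ]
}}

```text
clock: 31.8
ee_pos: [0.513, -0.3126, 0.0211]
tool_rot: [-1.545, 0.336, -0.337]
ft_force: [-0.4, -0.3, -2.1]
finger_gap: 0.0462
```

Call:
{"method": "move_arm", "body": {
  "plan": [
    [[0, 0.003, 0], 0, 1],
    [[0, 0.006, 0], 0, 1],
    [[0, 0.009, 0], 0, 1],
    [[0, 0.0115, 0], 0, 1],
    [[0, 0.0115, 0], 0, 1],
    [[0, 0.0115, 0], 0, 1],
    [[0, 0.0115, 0], 0, 1],
    [[0, 0.0115, 0], 0, 1]
  ]
}}

```text
clock: 32.8
ee_pos: [0.5128, -0.3124, 0.0158]
tool_rot: [-1.545, 0.336, -0.336]
ft_force: [-1.7, 2.8, 5.8]
finger_gap: 0.047
```

Call:
{"method": "move_arm", "body": {
  "plan": [
    [[0, -0.001, 0], 0, -1],
    [[0, -0.001, 0], 0, -1],
    [[0, -0.001, 0], 0, -1],
    [[0, -0.001, 0], 0, -1],
    [[0, -0.001, 0], 0, -1],
    [[0, -0.05, 0], 0, -1],
    [[0, -0.12, 0], 0, -1],
    [[0, -0.2, 0], 0, -1]
  ]
}}

```text
clock: 33.8
ee_pos: [0.5123, -0.312, 0.1152]
tool_rot: [-1.544, 0.338, -0.335]
ft_force: [0.4, -0.5, 0.8]
finger_gap: 0.0857
```

```bash
python3 -c "
from look import *
look('d4',ts=[(.5515,-.065,.12,-50),(.5515,-.065,.018,-50)])"
```

```text
t 33.8 p [ 0.5123 -0.312   0.1152] phi -24.57 gap 0.0857 F [ 0.4 -0.5  0.8] tilt [-1.8e-03 -1.0e+00  5.0e-04] j [-0.69  0.37  1.58  0.    1.19 -0.26]
(0.5515, -0.065, 0.12, -50) -> [-0.134 -0.009  0.482] turn 0.283
(0.5515, -0.065, 0.018, -50) -> [-0.134  0.195  0.482] turn 0.283
side crop origin 259 239 x 4.0
top crop origin 438 165 x 4.0
```

View pics/v_d4.png

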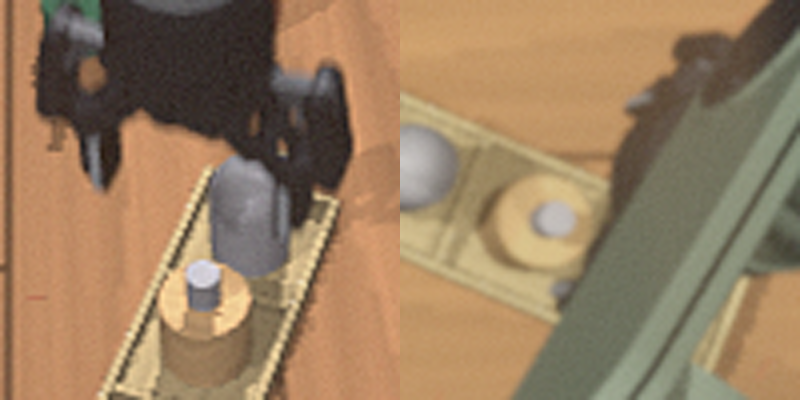

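Call:
{"method": "move_arm", "body": {
  "plan": [
    [[-0.015, -0.02, 0.05], 0.05, -1],
    [[-0.035, -0.03, 0.12], 0.1, -1],
    [[-0.055, -0.03, 0.2], 0.15, -1],
    [[-0.08, -0.03, 0.28], 0.2, -1],
    [[-0.1, -0.03, 0.36], 0.25, -1],
    [[-0.12, -0.03, 0.43], 0.283, -1],
    [[-0.13, -0.02, 0.47], 0.283, -1],
    [[-0.134, -0.009, 0.482], 0.283, -1]
  ]
}}

```text
clock: 34.9
ee_pos: [0.5519, -0.0646, 0.1187]
tool_rot: [-1.462, 0.681, -0.68]
ft_force: [0.5, -0.1, 0.7]
finger_gap: 0.0855
```

```bash
python3 -c "
from look import *
look('e1',ts=[(.5515,-.065,.12,-50),(.5515,-.065,.018,-50)])"
```

```text
t 34.9 p [ 0.5519 -0.0646  0.1187] phi -49.91 gap 0.0855 F [ 0.5 -0.1  0.7] tilt [-3.e-04 -1.e+00 -7.e-04] j [-0.27  0.29  1.69 -0.    1.16  0.6 ]
(0.5515, -0.065, 0.12, -50) -> [ 0.    -0.003 -0.001] turn 0.001
(0.5515, -0.065, 0.018, -50) -> [ 0.     0.201 -0.001] turn 0.001
side crop origin 266 156 x 4.0
top crop origin 305 149 x 4.0
```

View pics/v_e1.png

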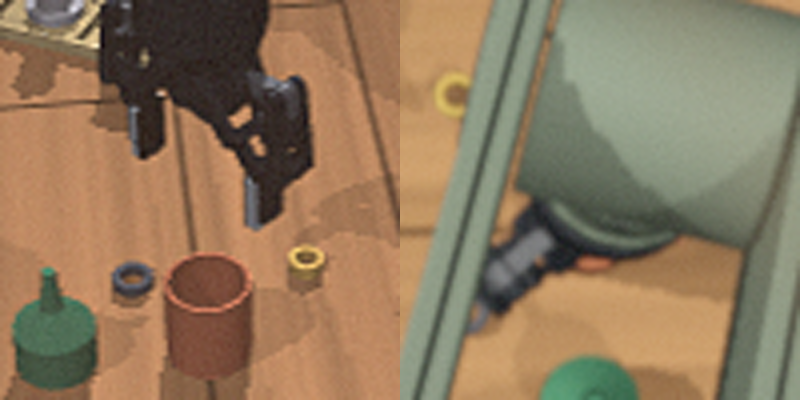

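Call:
{"method": "move_arm", "body": {
  "plan": [
    [[0.002, 0.04, -0.002], 0, -1],
    [[0.002, 0.08, -0.002], 0, -1],
    [[0.002, 0.13, -0.002], 0, -1],
    [[0.002, 0.17, -0.002], 0, -1],
    [[0.002, 0.19, -0.002], 0, -1],
    [[0.002, 0.2, -0.002], 0, -1],
    [[0.002, 0.2, -0.002], 0, -1],
    [[0.002, 0.2, -0.002], 0, 1]
  ]
}}

```text
clock: 36.0
ee_pos: [0.5528, -0.0671, 0.0204]
tool_rot: [-1.461, 0.68, -0.683]
ft_force: [-1.0, 0.3, 0.4]
finger_gap: 0.0697
```

Call:
{"method": "move_arm", "body": {
  "plan": [
    [[0, 0, 0], 0, 1],
    [[0, 0, 0], 0, 1],
    [[0, 0, 0], 0, 1],
    [[0, 0, 0], 0, 1],
    [[0, 0, 0], 0, 1],
    [[0, 0, 0], 0, 1],
    [[0, 0, 0], 0, 1],
    [[0, 0, 0], 0, 1]
  ]
}}

```text
clock: 37.0
ee_pos: [0.5531, -0.0671, 0.0207]
tool_rot: [-1.461, 0.68, -0.684]
ft_force: [-0.9, -0.4, 5.3]
finger_gap: 0.0525
```

```bash
python3 -c "
from look import *
look('e2',ts=[(.5515,-.065,.14,-50),(.4795,-.381,.14,-24.6)])"
```

```text
t 37.0 p [ 0.5531 -0.0671  0.0207] phi -50.03 gap 0.0525 F [-0.9 -0.4  5.3] tilt [ 0.0019 -1.      0.0014] j [-0.28  0.43  1.74  0.    0.97  0.6 ]
(0.5515, -0.065, 0.14, -50) -> [-0.005 -0.239  0.001] turn -0.0
(0.4795, -0.381, 0.14, -24.6) -> [ 0.387 -0.239 -0.516] turn -0.283
side crop origin 268 186 x 4.0
top crop origin 303 153 x 4.0
```

View pics/v_e2.png

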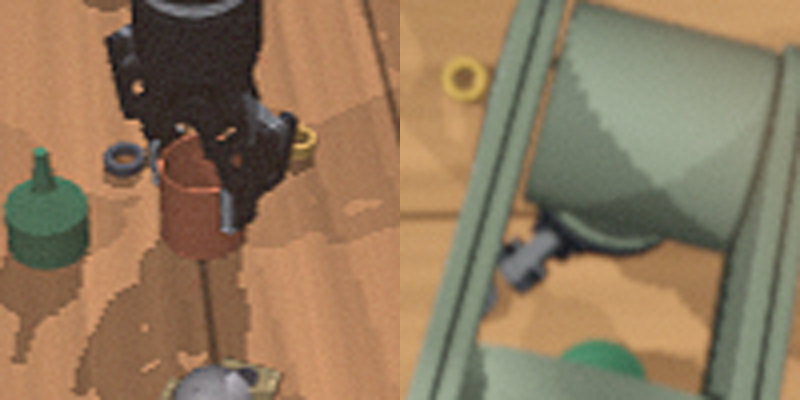

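Call:
{"method": "move_arm", "body": {
  "plan": [
    [[0, -0.03, 0], 0, 1],
    [[0, -0.09, 0], 0, 1],
    [[0, -0.16, 0], 0, 1],
    [[0.0, -0.22, 0.0], 0, 1],
    [[0.03, -0.239, -0.04], -0.04, 1],
    [[0.08, -0.239, -0.1], -0.09, 1],
    [[0.13, -0.239, -0.17], -0.14, 1],
    [[0.18, -0.239, -0.24], -0.19, 1]
  ]
}}

```text
clock: 38.1
ee_pos: [0.5169, -0.2136, 0.1392]
tool_rot: [-1.524, 0.449, -0.447]
ft_force: [1.1, -0.4, -1.6]
finger_gap: 0.0522
```

```bash
python3 -c "
from look import *
rel((.4795,-.381,.14,-24.6),(.4795,-.381,.0247,-24.6))"
```

```text
t 38.1 p [ 0.5169 -0.2136  0.1392] phi -32.76 gap 0.0522 F [ 1.1 -0.4 -1.6] tilt [-8.e-04 -1.e+00 -0.e+00] j [-0.55  0.27  1.67 -0.    1.21  0.03]
(0.4795, -0.381, 0.14, -24.6) -> [ 0.118 -0.002 -0.322] turn -0.091
(0.4795, -0.381, 0.0247, -24.6) -> [ 0.118  0.229 -0.322] turn -0.091
```

Call:
{"method": "move_arm", "body": {
  "plan": [
    [[0.025, -0.002, -0.07], -0.03, 1],
    [[0.05, -0.002, -0.14], -0.06, 1],
    [[0.077, -0.002, -0.21], -0.091, 1],
    [[0.102, -0.002, -0.28], -0.091, 1],
    [[0.118, -0.002, -0.322], -0.091, 1],
    [[0.118, 0.03, -0.322], -0.091, 1],
    [[0.118, 0.09, -0.322], -0.091, 1],
    [[0.118, 0.14, -0.322], -0.091, 1]
  ]
}}

```text
clock: 39.1
ee_pos: [0.4793, -0.3773, 0.0666]
tool_rot: [-1.542, 0.34, -0.336]
ft_force: [-0.6, 0.5, -1.2]
finger_gap: 0.0523
```

```bash
python3 -c "
from look import *
look('e3',ts=[(.4795,-.381,.0247,-24.6)])"
```

```text
t 39.1 p [ 0.4793 -0.3773  0.0666] phi -24.68 gap 0.0523 F [-0.6  0.5 -1.2] tilt [-0.0031 -1.      0.0021] j [-0.81  0.46  1.58  0.    1.11 -0.38]
(0.4795, -0.381, 0.0247, -24.6) -> [ 0.004  0.084 -0.007] turn -0.001
side crop origin 242 286 x 4.0
top crop origin 460 186 x 4.0
```

View pics/v_e3.png

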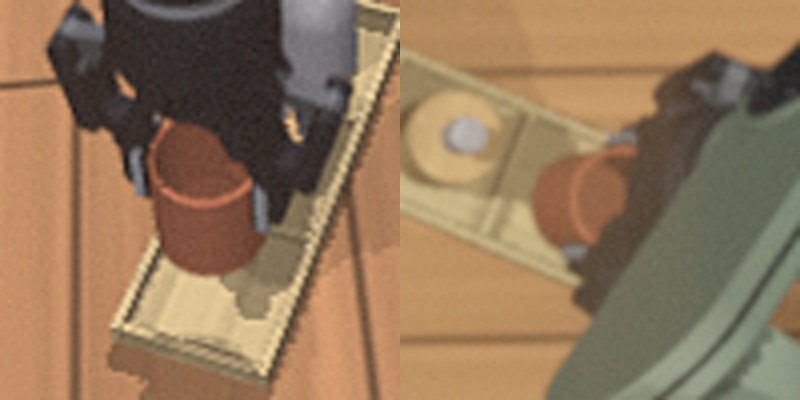

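```bash
python3 -c "
from h import *
a=np.radians(65.4);X=np.array([np.cos(a),np.sin(a)]);Y=np.array([-X[1],X[0]]);C=np.array([.5107,-.3116])
for n,o in (('side_e3',(242,286)),('top_e3',(460,186))):
  S=load(n);f=lambda x,y,z:((proj(S,np.r_[C+X*x/1e3+Y*y/1e3,z])[0]-o)*4).round(0)
  print(n,'outer near',f(-115,-40,.012),f(-115,40,.012),'divider',f(-37.5,-35,.012),f(-37.5,35,.012),'pocket floor ctr',f(-75,0,.004))
  print('cup foot at tcp',((proj(S,np.array([.4793,-.3773,.046]))[0]-o)*4).round(0),'cup rim',((proj(S,np.array([.4793,-.3773,.104]))[0]-o)*4).round(0))
"
```

```text
side_e3 outer near [261. 367.] [105. 318.] divider [306. 227.] [176. 189.] pocket floor ctr [214. 280.]
cup foot at tcp [209. 227.] cup rim [202. 155.]
top_e3 outer near [273. 163.] [217. 304.] divider [131. 112.] [ 81. 235.] pocket floor ctr [168. 203.]
cup foot at tcp [192. 201.] cup rim [237. 197.]
```

Call:
{"method": "move_arm", "body": {
  "plan": [
    [[0.002, 0.02, -0.002], 0, 1],
    [[0.002, 0.04, -0.002], 0, 1],
    [[0.002, 0.055, -0.002], 0, 1],
    [[0.002, 0.065, -0.002], 0, 1],
    [[0.002, 0.072, -0.002], 0, 1],
    [[0.002, 0.078, -0.002], 0, 1],
    [[0.002, 0.078, -0.002], 0, 1],
    [[0.002, 0.078, -0.002], 0, 1]
  ]
}}

```text
clock: 40.2
ee_pos: [0.4804, -0.3815, 0.0303]
tool_rot: [-1.544, 0.339, -0.339]
ft_force: [0.1, 0.6, -1.4]
finger_gap: 0.0525
```

```bash
python3 -c "
from look import *
look('e4',ts=[(.4795,-.380,.0247,-24.6)])"
```

```text
t 40.2 p [ 0.4804 -0.3815  0.0303] phi -24.75 gap 0.0525 F [ 0.1  0.6 -1.4] tilt [ 4.e-04 -1.e+00 -1.e-04] j [-0.81  0.51  1.59  0.    1.04 -0.38]
(0.4795, -0.38, 0.0247, -24.6) -> [-0.003  0.011  0.002] turn -0.002
side crop origin 245 299 x 4.0
top crop origin 457 185 x 4.0
```

View pics/v_e4.png

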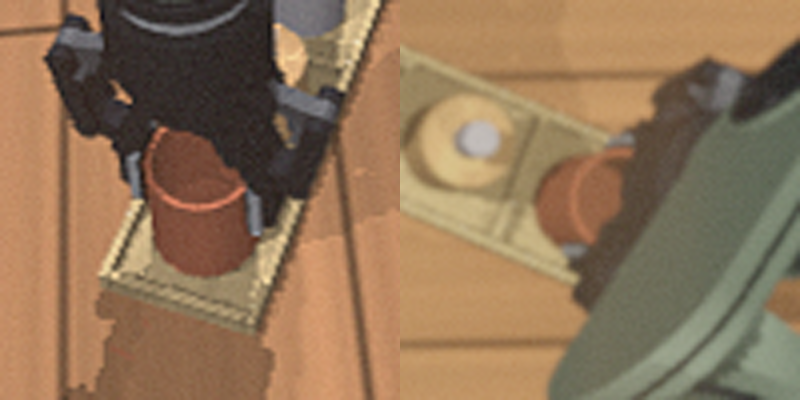

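Call:
{"method": "move_arm", "body": {
  "plan": [
    [[-0.001, 0.003, 0.002], 0, 1],
    [[-0.002, 0.006, 0.003], 0, 1],
    [[-0.002, 0.009, 0.003], 0, 1],
    [[-0.002, 0.012, 0.003], 0, 1],
    [[-0.002, 0.012, 0.003], 0, 1],
    [[-0.002, 0.012, 0.003], 0, 1],
    [[-0.002, 0.012, 0.003], 0, 1],
    [[-0.002, 0.012, 0.003], 0, 1]
  ]
}}

```text
clock: 41.3
ee_pos: [0.48, -0.3796, 0.0247]
tool_rot: [-1.544, 0.339, -0.339]
ft_force: [-3.0, 2.2, 5.5]
finger_gap: 0.0525
```

Call:
{"method": "move_arm", "body": {
  "plan": [
    [[0, -0.001, 0], 0, -1],
    [[0, -0.001, 0], 0, -1],
    [[0, -0.001, 0], 0, -1],
    [[0, -0.001, 0], 0, -1],
    [[0, -0.001, 0], 0, -1],
    [[0, -0.05, 0], 0, -1],
    [[0, -0.12, 0], 0, -1],
    [[0, -0.2, 0], 0, -1]
  ]
}}

```text
clock: 42.3
ee_pos: [0.4795, -0.3791, 0.1242]
tool_rot: [-1.543, 0.34, -0.338]
ft_force: [0.3, -0.8, 0.6]
finger_gap: 0.0848
```

Call:
{"method": "move_arm", "body": {
  "plan": [
    [[0, -0.05, 0], 0, -1],
    [[0, -0.12, 0], 0, -1],
    [[0.05, -0.2, -0.05], 0, -1],
    [[0.1, -0.24, -0.1], 0, -1],
    [[0.15, -0.24, -0.15], 0, -1],
    [[0.2, -0.24, -0.2], 0, -1],
    [[0.2, -0.24, -0.25], 0, -1],
    [[0.2, -0.24, -0.28], 0, -1]
  ]
}}

```text
clock: 43.3
ee_pos: [0.5107, -0.5496, 0.2434]
tool_rot: [-1.543, 0.341, -0.338]
ft_force: [-0.4, 0.1, 0.1]
finger_gap: 0.0857
```

```bash
python3 - <<'E'
from h import *
from plant import env
rel()
for n in("side","top"):
    s=env.snapshot(n); np.savez(f"pics/{n}_f.npz",**s); cv2.imwrite(f"pics/{n}_f.png",s["image"][:,:,::-1])
i=load("top_f")["image"][:,:,::-1]; j=load("side_f")["image"][:,:,::-1]
f=lambda a:cv2.resize(a,(400,300),interpolation=cv2.INTER_CUBIC)
cv2.imwrite("pics/fin.png",np.vstack([np.hstack([f(i[170:275,400:540]),f(i[180:285,120:260])]),np.hstack([f(j[270:390,240:400]),f(j[130:205,240:340])])]))
E
```

```text
t 43.3 p [ 0.5107 -0.5496  0.2434] phi -24.81 gap 0.0857 F [-0.4  0.1  0.1] tilt [-1.5e-03 -1.0e+00  4.0e-04] j [-0.94  0.58  1.01 -0.    1.55 -0.5 ]
```

View pics/fin.png

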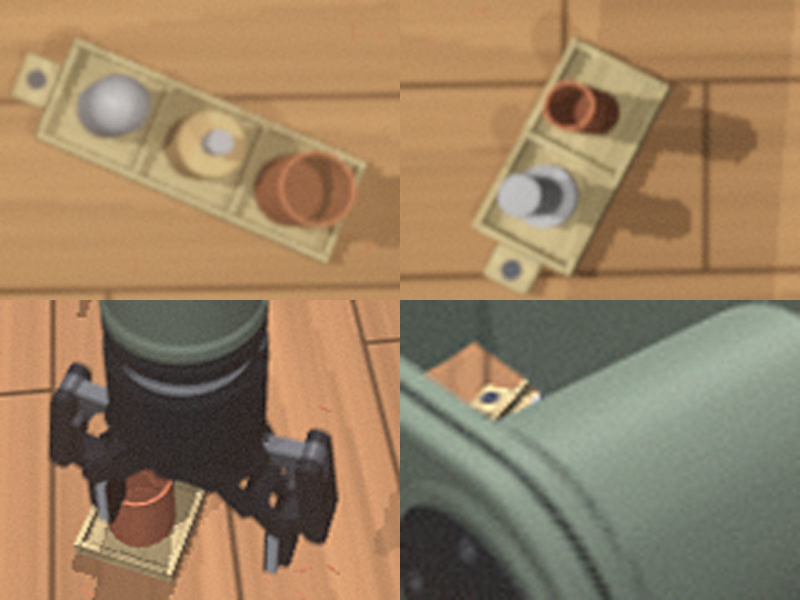

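View pics/top_f.png

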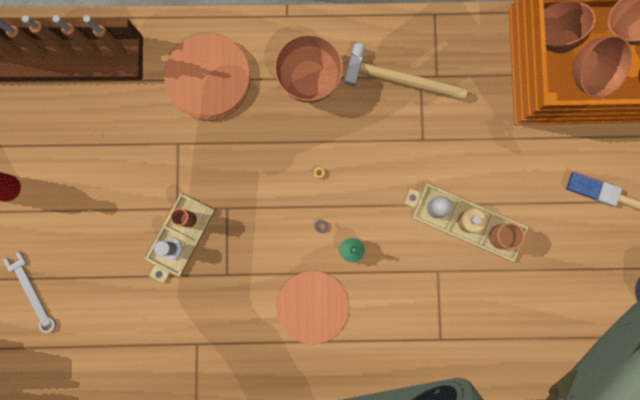

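```bash
python3 - <<'E'
from h import *
T=load("top_f")
def P(x,y,x0,z): return plane(T,x/2.857+x0[0]-.3,y/2.857+x0[1]-.3,z)[:2]
A=(400,170);B=(120,180)
def fr(p,c,a):
    a=np.radians(a);d=p-np.array(c);return (np.array([d@[np.cos(a),np.sin(a)],d@[-np.sin(a),np.cos(a)]])*1e3).round(1)
t3=((.5107,-.3116),65.4);t2=((.4956,.2961),152.3)
print("dome",fr(P(115,105,A,.048),*t3),"fol stem",fr(P(219,142,A,.068),*t3),"fol wood",fr(P(209,143,A,.048),*t3),"cup",fr(P(316,189,A,.062),*t3))
print("flange post",fr(P(520,194,(120-140,180),.072),*t2),"flange",fr(P(548,196,(120-140,180),.013),*t2),"beaker",fr(P(570,107,(120-140,180),.078),*t2))
print("oil top",plane(T,353.5,250,.075),"start top0", plane(load("top0"),353.3,249.6,.075))
E
```

```text
dome [76.5  0.9] fol stem [ 4.  -0.7] fol wood [ 5.2 -0.8] cup [-71.5   1.5]
flange post [33.5 -3.1] flange [33.6 -1. ] beaker [-35.1   0.6]
oil top [ 0.45630591 -0.06225904  0.075     ] start top0 [ 0.45709479 -0.06188309  0.075     ]
```

All five are within about 5 mm of their pocket centres, and the oil can has not moved. Handing in.

```bash
python3 -c "
from plant import env
print(env.sign_off()); print(env.read_state()['clock'])"
```

```text
the job is handed in; nothing more can be done
None
the job is handed in; nothing more can be done
```

I made up both kits and handed the job in at about 43 s of the 136 s allowed. Each thing was gripped, carried clear of the rest, and lowered until the wrist felt the pocket floor (about 4–6 N) before I opened the fingers.

The last top picture shows all five things standing upright in their own pockets. The oil can is within about 1 mm of where it started, and the gripper is open and well clear of everything.

| Tray | Thing | Pocket centre, x (mm) | Measured x, y (mm) |
|---|---|---|---|
| Three-pocket | Domed former | +75 | 76.5, 0.9 |
| Three-pocket | Wooden follower | 0 | 4–5, -1 |
| Three-pocket | Wide copper cup | -75 | -71.5, 1.5 |
| Two-pocket | Flanged former | +37.5 | 33.5, -1 to -3 |
| Two-pocket | Slim copper beaker | -37.5 | -35, 0.6 |

- **Cameras disagreed:** the two cameras differed by about 3–8 mm in y throughout. Heights found from the two views together came out 3–8 mm low. I relied on the top view, with the arm's own position as a cross-check.
- **Last side picture:** it was mostly blocked by the arm, so the final positions come from the top view alone. Standing height rests on the floor contact I felt at each placing.

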